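# Put the cafe's three-burner coffee stove back in service

## Robot

A 6-joint arm with a two-finger parallel gripper is mounted at the origin on the work surface. World frame = base frame: x ahead of the robot, y to its left, z up, the work surface at z = 0. Lengths are in m, angles in degrees, forces in N, time in s.
With the tool pointing down it reaches from about 0.35 to 0.725 m from the base axis. Payload 4.3 kg.
Tool frame: the origin (TCP) lies at the centre of the arm's flange, where the gripper is bolted on; the fingertips stand 173 mm ahead of it and the grasp point (between the pads) lies 155 mm ahead of it; z points along the fingers, x is the direction in which the jaws open and shut, and the axes are right-handed (so a half turn about z gives the same grasp; the last joint's range is limited). The gripper opens to 85 mm and grips with 20 to 120 N. Pads are 22 mm wide; open, the fingers measure 114 mm over their backs; the gripper's body (76 mm by 85 mm) begins 54 mm behind the grasp point. The pads swing forward as they close: fully open they stand 13 mm farther back than shut.
Start: joints at [67.592, 21.618, 4.641, 73.018, 0, 83.68], TCP at [0.159, 0.553, 0.405] pointing down, gripper open.
Joint ranges: [-156.06, 156.06], [-48.1, 94.91], [-58.44, 69.94], [-101.28, 121.22], [-78.64, 73.56], [-180, 180]. Speed limits (degrees/s): [147.25, 147.25, 180, 180, 180, 180].

## Interface

Orientations are given as a 3x3 rotation matrix whose columns are the frame's x, y, z axes.
In Python, from plant import * gives the robot as it stands.
- The arm moves only by the tool carry_out, never from a script. Its argument "deltas" is a list of rows, each a list of 7 numbers: the closure, from 0 (fully open) to 1 (shut), then the shift along the tool's x, y, z in mm, then the turn, a rotation vector about the tool's x, y, z in rad. In form: [[hand, tx, ty, tz, rx, ry, rz], ...]. A call has 1 to 8 rows; each row is the pose to reach, as a shift and turn from the pose commanded when the call began, along the tool's axes at that moment; what a row does not reach only later rows make up. A row lasts 1/8 s, in which the tool goes at most 62.5 mm and 10.7 degrees, less where a joint would pass 70% of its speed; a pose out of reach is approached as far as the arm can. A call with a gripper value outside its range is refused whole. The fingers move at their own pace and stop on an object; "newtons" is the grip in N (left out, the last holds). Time passes only in rows, so rows that repeat a pose let the fingers close. It gives the time, the measured TCP pose, the force and the opening at its end, in the units of the state.
- get_state(): the state, without advancing time (a new reading comes with each control period).
- camera(name): name is "side" or "top"; returns a dict with "pixels" (480x640x3 uint8, red, green, blue), "vfov" (degrees; the focal length in pixels is half the picture's height over the tangent of half this angle, whatever the lens; pixels are square), "cx", "cy" (the principal point, pixels), "eye" and "attitude" of the camera in the world. Camera axes: x right, y down, z forward; pixel columns grow to the right and rows downward; lengths in m; the calibration is good to about 2 mm. A picture is of the moment at which its call begins. There is no depth.
- sign_off(): hands the job in, once; it reports no verdict.
The state is a dict: "clock": time; "joint_pos": joint angles; "qd": joint speeds; "tau": joint torques, N m; "position": TCP position; "orientation": TCP orientation; "wrist_force": force on the tool from outside, world axes, zero at the start; "wrist_torque": the same for the moment, N m; "gripper_width": finger opening in m.
Only numpy, scipy, OpenCV 4.12 (cv2) and the standard library are available. Lean on these libraries where they do the work, as an engineer would, in place of code of your own. Each camera call takes 0.05 s, during which the arm holds its last target.

## Task

Put the counter stove back in service: seat a support ring flat round each of the three burner caps, and stand every coffee pot that is there upright and centred on a ring of its own. Only when all that stands in place, put the square tip of the T-handled key fully into the recess of the brass valve knob, open the valve with it by turning it anticlockwise as far as it goes, and put the key back upright in its wooden stand. Leave everything else on the counter where it is.

Things in the scene. Friction and masses are not known exactly. Their poses are not given: they have to be found in the camera images.
- ring0: dark steel pot-support ring, 68 mm outside diameter, 48 mm hole, 22 mm high; it fits loosely round a burner cap. Origin: centre of its underside, z up; 160 g
- ring1: dark steel pot-support ring, 68 mm outside diameter, 48 mm hole, 22 mm high; it fits loosely round a burner cap. Origin: centre of its underside, z up; 160 g
- ring2: dark steel pot-support ring, 68 mm outside diameter, 48 mm hole, 22 mm high; it fits loosely round a burner cap. Origin: centre of its underside, z up; 160 g
- pot0: copper coffee pot, open at the top, straight round body 60 mm in diameter up to 44 mm, a little narrower above, 65 mm high in all; a thin wooden handle (11 mm thick) goes out along the pot's own -x from the wall to 106 mm from its axis, 50 to 64 mm above its underside. Origin: centre of its underside, z up; about 280 g. One to three of the three pots are there; an absent one reads None
- pot1: copper coffee pot, open at the top, straight round body 60 mm in diameter up to 44 mm, a little narrower above, 65 mm high in all; a thin wooden handle (11 mm thick) goes out along the pot's own -x from the wall to 106 mm from its axis, 50 to 64 mm above its underside. Origin: centre of its underside, z up; about 280 g. One to three of the three pots are there; an absent one reads None
- pot2: copper coffee pot, open at the top, straight round body 60 mm in diameter up to 44 mm, a little narrower above, 65 mm high in all; a thin wooden handle (11 mm thick) goes out along the pot's own -x from the wall to 106 mm from its axis, 50 to 64 mm above its underside. Origin: centre of its underside, z up; about 280 g. One to three of the three pots are there; an absent one reads None
- burner0 (a point): centre of one of the three burners, which stand 120 mm apart in a row along the stove's y: the point lies at the foot of the burner cap (dark steel disc 40 mm in diameter, 8 mm high) on the flat top plate, 60 mm above the table; axes as the stove's, z up. A seated ring lies flat on the plate round the cap, so its origin is at this point; a pot on the ring has its origin 22 mm above
- burner1 (a point): centre of one of the three burners, which stand 120 mm apart in a row along the stove's y: the point lies at the foot of the burner cap (dark steel disc 40 mm in diameter, 8 mm high) on the flat top plate, 60 mm above the table; axes as the stove's, z up. A seated ring lies flat on the plate round the cap, so its origin is at this point; a pot on the ring has its origin 22 mm above
- burner2 (a point): centre of one of the three burners, which stand 120 mm apart in a row along the stove's y: the point lies at the foot of the burner cap (dark steel disc 40 mm in diameter, 8 mm high) on the flat top plate, 60 mm above the table; axes as the stove's, z up. A seated ring lies flat on the plate round the cap, so its origin is at this point; a pot on the ring has its origin 22 mm above
- stove: low fixed counter stove of steel, 160 mm (its x) by 360 mm (its y), flat top plate 60 mm above the table. Origin: centre of its underside on the table
- key: T-handled valve key standing upright, tip down, in its wooden stand. Square steel tip 18 x 18 mm (sides along the key's x and y), 32 mm long, its last 8 mm tapering to 10 x 10 mm, then a round shank 14 mm thick, then a black cross bar 80 mm long (along the key's x), 16 mm wide (its y) and 18 mm high, from 100 to 118 mm above the tip. Origin: centre of the tip's end face, z up towards the bar; 140 g
- key_stand: fixed dark wooden block 75 x 75 mm, 45 mm high, with a square hole about 25 x 25 mm, 30 mm deep, open upwards in its middle. Origin: centre of its underside
- stand_floor (a point): centre of the floor of the hole in the key stand, 15 mm above the table: the key's origin rests here when it is put away; z up, axes as the stand's (and the hole's sides)
- valve_block: fixed grey block of the supply valve, 80 x 80 mm, 40 mm high, with the brass knob on top and a brass pipe out of its back (+x). Origin: centre of its underside
- valve_socket (a point): centre of the mouth of the square recess in the brass valve knob, 74 mm above the table, turning with the knob; the recess is 22 x 22 mm with its sides along this point's x and y, 26 mm deep, open upwards (a tip fully in reaches 26 mm below this point). The knob is a round 72 mm skirt with a 48 x 48 mm square boss, captive on the block
- valve (a joint): turn of the valve knob in rad: 0 shut, grows anticlockwise seen from above, stop (fully open) at 1.2; it starts between 0 and 0.3, turns with light friction (0.06 N m) and stays where it is left. The key has about 0.25 rad of play in the recess before it drives the knob
- tea_glass: bystander, to be left alone: empty tea glass, 56 mm wide, 70 mm high; origin at the middle of its underside
- paper_cups: bystander, to be left alone: nested stack of paper cups, 68 mm wide, 74 mm high; origin at the middle of its underside
- syrup_bottle: bystander, to be left alone: amber bottle, 60 mm wide, 170 mm high; origin at the middle of its underside
- sugar_jar: bystander, to be left alone: round jar, 72 mm wide, 68 mm high; origin at the middle of its underside
- biscuit_box: bystander, to be left alone: cardboard box 60 x 130 x 50 mm; origin at the middle of its underside
- spoon: bystander, to be left alone: spoon 150 mm long lying on the table; origin at the underside near its middle
Mind the look-alikes: they are no part of the job. Leave any turquoise look-alike of the ring0 alone. Leave any orange look-alike of the key alone.

How it is judged (in metres and radians):
On the way, in this order (a step that is already met when the one before it is completed fails the run):
1. a ring is seated round every burner cap and every pot stands centred on a ring, released (((horizontal distance between ring0 and burner0 below 0.009 m and z of ring0 in the frame of burner0 between -0.004 and 0.004 m) or (horizontal distance between ring1 and burner0 below 0.009 m and z of ring1 in the frame of burner0 between -0.004 and 0.004 m) or (horizontal distance between ring2 and burner0 below 0.009 m and z of ring2 in the frame of burner0 between -0.004 and 0.004 m)) and ((horizontal distance between ring0 and burner1 below 0.009 m and z of ring0 in the frame of burner1 between -0.004 and 0.004 m) or (horizontal distance between ring1 and burner1 below 0.009 m and z of ring1 in the frame of burner1 between -0.004 and 0.004 m) or (horizontal distance between ring2 and burner1 below 0.009 m and z of ring2 in the frame of burner1 between -0.004 and 0.004 m)) and ((horizontal distance between ring0 and burner2 below 0.009 m and z of ring0 in the frame of burner2 between -0.004 and 0.004 m) or (horizontal distance between ring1 and burner2 below 0.009 m and z of ring1 in the frame of burner2 between -0.004 and 0.004 m) or (horizontal distance between ring2 and burner2 below 0.009 m and z of ring2 in the frame of burner2 between -0.004 and 0.004 m)) and angle between each of pot0, pot1, pot2's own z axis and vertical below 0.12 rad and ((horizontal distance between pot0 and burner0 below 0.014 m and z of pot0 in the frame of burner0 between 0.018 and 0.027 m) or (horizontal distance between pot0 and burner1 below 0.014 m and z of pot0 in the frame of burner1 between 0.018 and 0.027 m) or (horizontal distance between pot0 and burner2 below 0.014 m and z of pot0 in the frame of burner2 between 0.018 and 0.027 m)) and (horizontal distance between pot0 and ring0 below 0.012 m or horizontal distance between pot0 and ring1 below 0.012 m or horizontal distance between pot0 and ring2 below 0.012 m) and ((horizontal distance between pot1 and burner0 below 0.014 m and z of pot1 in the frame of burner0 between 0.018 and 0.027 m) or (horizontal distance between pot1 and burner1 below 0.014 m and z of pot1 in the frame of burner1 between 0.018 and 0.027 m) or (horizontal distance between pot1 and burner2 below 0.014 m and z of pot1 in the frame of burner2 between 0.018 and 0.027 m)) and (horizontal distance between pot1 and ring0 below 0.012 m or horizontal distance between pot1 and ring1 below 0.012 m or horizontal distance between pot1 and ring2 below 0.012 m) and ((horizontal distance between pot2 and burner0 below 0.014 m and z of pot2 in the frame of burner0 between 0.018 and 0.027 m) or (horizontal distance between pot2 and burner1 below 0.014 m and z of pot2 in the frame of burner1 between 0.018 and 0.027 m) or (horizontal distance between pot2 and burner2 below 0.014 m and z of pot2 in the frame of burner2 between 0.018 and 0.027 m)) and (horizontal distance between pot2 and ring0 below 0.012 m or horizontal distance between pot2 and ring1 below 0.012 m or horizontal distance between pot2 and ring2 below 0.012 m) and linear speed of each of ring0, ring1, ring2, pot0, pot1, pot2 below 0.02 m/s and contact force between the fingers and ring0 below 0.1 N and contact force between the fingers and ring1 below 0.1 N and contact force between the fingers and ring2 below 0.1 N and contact force between the fingers and pot0 below 0.1 N and contact force between the fingers and pot1 below 0.1 N and contact force between the fingers and pot2 below 0.1 N), for 0.2 s.
2. the key's tip is fully in the recess of the valve knob (horizontal distance between key and valve_socket below 0.005 m and z of key in the frame of valve_socket below -0.018 m and angle between key's own z axis and vertical below 0.15 rad), for 0.1 s.
3. the valve is turned open with the key in the recess (all of step 2 and value of joint valve above 1 rad), for 0.1 s.
At the end, for the whole second after the job is handed in: a ring flat on the plate within 9 mm of each burner's centre; each pot present upright (0.12 rad) on a ring, within 12 mm of its centre and 14 mm of the burner's; valve beyond 1.0 rad; key upright on the floor of its stand's hole; all released and at rest (all of step 1 and value of joint valve above 1 rad and horizontal distance between key and stand_floor below 0.007 m and z of key in the frame of stand_floor below 0.006 m and angle between key's own z axis and vertical below 0.15 rad and linear speed of key below 0.02 m/s); the robot touches nothing.
It fails at once if a bystander (glass, cups, bottle, jar, box or spoon) is moved by more than 40 mm (distance of any of tea_glass, paper_cups, syrup_bottle, sugar_jar, biscuit_box, spoon from where it was at the start of the episode above 0.04 m).
Of pot0, pot1, pot2 only 1 to 3 are there at a start; the rules pass over those that are not, and their reading is None.
At some moment in a run one of ring0, ring1, ring2 may be knocked a few centimetres aside while the robot is not near it.
It also fails if it takes over 210 s, if anything falls off the work surface, if the arm or the gripper's body presses on something with over 40 N, if the wrist force passes 120 N, or if a joint passes its speed limit or range.

## Working session

There is one attempt and no reset: what is moved stays moved. The work goes in short steps, Python scripts to look and compute and a tool call to move; the robot and the scene stay as the last step left them, time stands still between calls to the robot, and variables do not carry over. Pictures are saved under pics/ and viewed, and the job is handed in when it is done.

Besides the shell and the picture viewer there is one more tool, called as name(argument=value, ...) on one line, values as JSON. carry_out: Moves the arm, as the interface text tells. Its arguments: {"type":"object","properties":{"deltas":{"type":"array","items":{"type":"array","items":{"type":"number"}}},"newtons":{"type":"number"}},"required":["deltas"]}

```bash
ls; mkdir -p pics; python3 - <<'E'
from plant import *
import cv2,numpy as np
s=get_state()
for k,v in s.items(): print(k,np.round(v,4).tolist())
for n in ("side","top"):
    c=camera(n)
    print(n,c["vfov"],c["cx"],c["cy"],np.round(c["eye"],4).tolist(),np.round(c["attitude"],4).tolist(), [k for k in c])
    cv2.imwrite(f"pics/{n}0.png",c["pixels"][:,:,::-1])
E
```

```text
pics
clock 0.0
joint_pos [67.5912, 21.6617, 4.5617, 73.0167, 0.0008, 83.6794]
qd [0.0951, -0.1023, -0.0273, -0.002, 0.006, -0.0182]
tau [-0.0013, -46.36, 26.9877, 0.0206, -0.0001, -0.0]
position [0.1592, 0.5522, 0.4038]
orientation [[0.2771, 0.9608, -0.0008], [0.9608, -0.2771, -0.0019], [-0.002, -0.0002, -1.0]]
wrist_force [0.8247, -0.171, -0.7571]
wrist_torque [0.0409, -0.0027, -0.0359]
gripper_width 0.0853
side 51.4308468888241 321.52075191631775 232.98575299201573 [-0.0331, -0.7643, 0.6759] [[0.7644, -0.3482, 0.5426], [-0.6447, -0.409, 0.6458], [-0.0029, -0.8435, -0.5372]] ['pixels', 'vfov', 'cx', 'cy', 'eye', 'attitude']
top 56.338658722712005 319.94514182455754 232.77358620782877 [0.4135, -0.0631, 1.061] [[-0.0183, -0.9843, 0.1755], [-0.9998, 0.0197, 0.0066], [-0.0099, -0.1753, -0.9845]] ['pixels', 'vfov', 'cx', 'cy', 'eye', 'attitude']
```

View pics/side0.png

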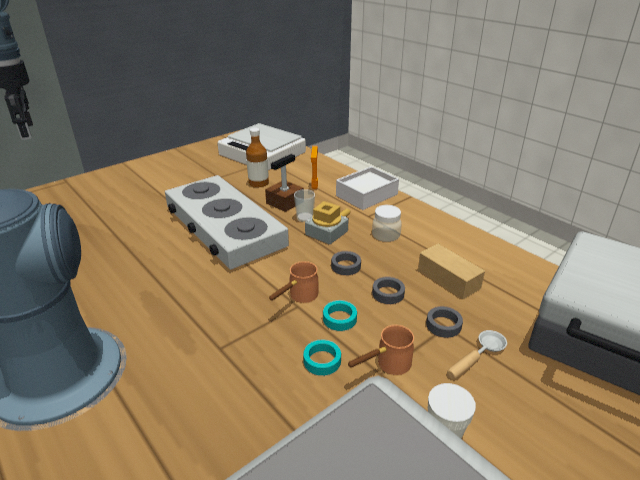

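View pics/top0.png

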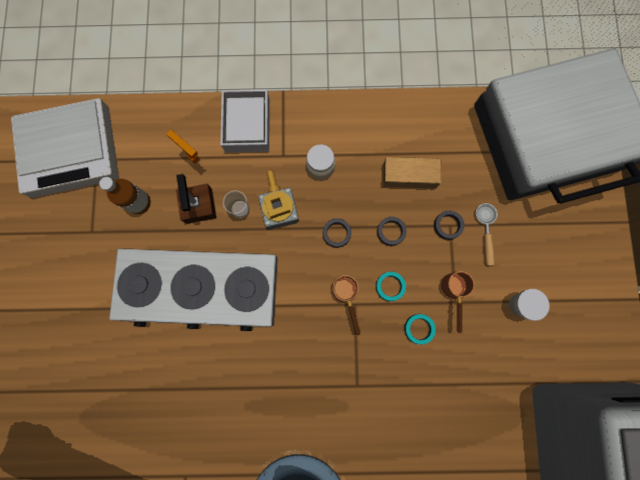

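```bash
cat > h.py <<'E'
from plant import *
import cv2,numpy as np
def grab(n,fn=None):
    c=camera(n)
    if fn: cv2.imwrite(f"pics/{fn}.png",c["pixels"][:,:,::-1])
    return c
def foc(c): return 240/np.tan(np.radians(c["vfov"])/2)
def ray(c,u,v):
    f=foc(c); d=np.array([(u-c["cx"])/f,(v-c["cy"])/f,1.0])
    return np.array(c["eye"]),np.array(c["attitude"])@d
def onz(c,u,v,z):
    e,d=ray(c,u,v); return e+d*(z-e[2])/d[2]
def proj(c,p):
    q=np.array(c["attitude"]).T@(np.array(p)-np.array(c["eye"])); f=foc(c)
    return np.array([c["cx"]+f*q[0]/q[2],c["cy"]+f*q[1]/q[2]])
def crop(c,x0,y0,x1,y1,s,fn):
    im=c["pixels"][y0:y1,x0:x1,::-1]
    cv2.imwrite(f"pics/{fn}.png",cv2.resize(im,None,fx=s,fy=s,interpolation=cv2.INTER_CUBIC))
E
python3 - <<'E'
from h import *
t=grab("top"); s=grab("side")
crop(t,100,160,300,340,4,"c_stove")
crop(t,300,200,500,350,4,"c_ring")
crop(s,150,120,350,270,4,"c_s1")
crop(s,250,240,500,400,3,"c_s2")
E
```

```text
(no output)
```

View pics/c_stove.png

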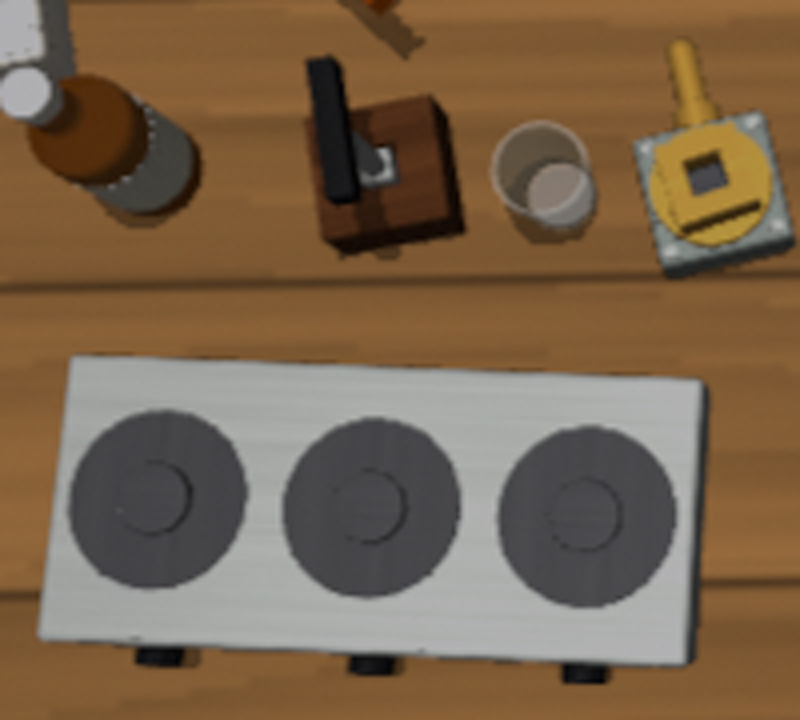

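View pics/c_ring.png

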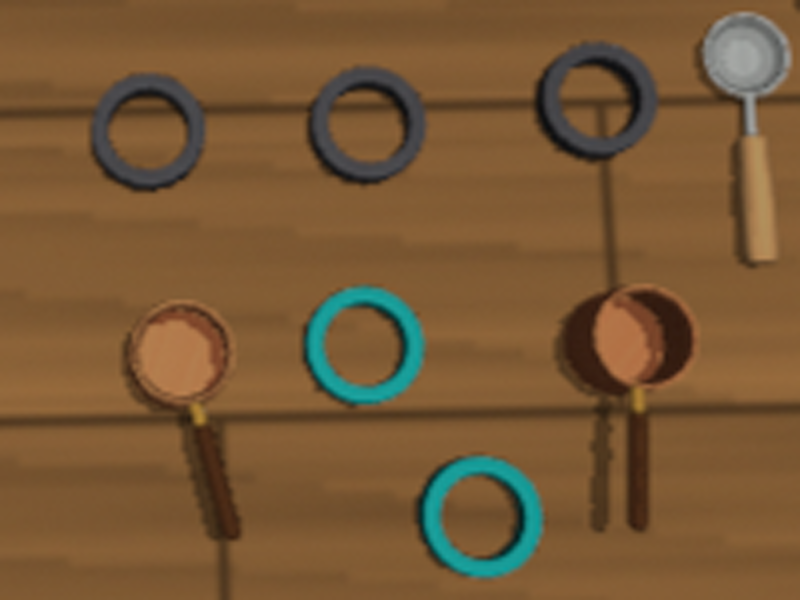

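View pics/c_s1.png

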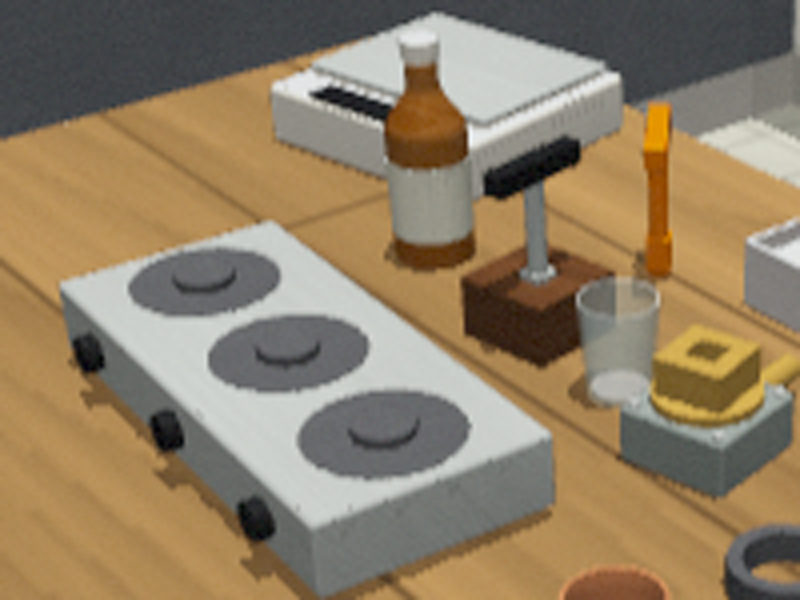

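View pics/c_s2.png

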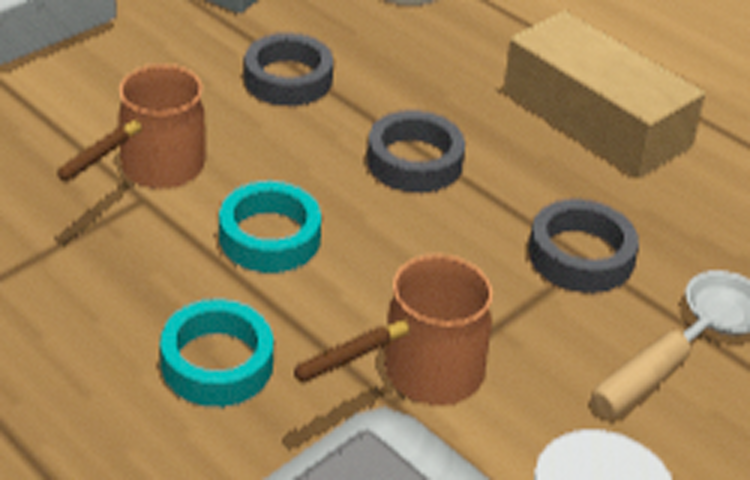

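```bash
cat > det.py <<'E'
from h import *
def blobs(c,mask,amin,amax,roi=None):
    m=mask.astype(np.uint8)*255
    if roi:
        z=np.zeros_like(m); x0,y0,x1,y1=roi; z[y0:y1,x0:x1]=m[y0:y1,x0:x1]; m=z
    cs,_=cv2.findContours(m,cv2.RETR_EXTERNAL,cv2.CHAIN_APPROX_NONE)
    out=[]
    for k in cs:
        k=cv2.convexHull(k); a=cv2.contourArea(k)
        if amin<a<amax:
            M=cv2.moments(k); out.append((M['m10']/M['m00'],M['m01']/M['m00'],a,k))
    return out
def hsv(c): return cv2.cvtColor(c["pixels"],cv2.COLOR_RGB2HSV).astype(int)
def dark(c):
    h=hsv(c); return (h[...,1]<70)&(h[...,2]<105)
def copper(c):
    h=hsv(c); return ((h[...,0]<12)|(h[...,0]>175))&(h[...,1]>80)
if __name__=="__main__":
    t=grab("top"); s=grab("side")
    for n,c,roi,roib in (("top",t,(300,190,480,260),(110,245,280,330)),("side",s,(325,240,470,340),(160,170,300,270))):
        print(n,"rings")
        for b in blobs(c,dark(c),200,3000,roi): print(np.round(b[:3],1),np.round(onz(c,b[0],b[1],.011),4))
        print(n,"burners")
        for b in blobs(c,dark(c),500,3000,roib): print(np.round(b[:3],1),np.round(onz(c,b[0],b[1],.060),4),cv2.fitEllipse(b[3]))
        print(n,"copper")
        for b in blobs(c,copper(c),100,4000,(270,240,480,400)): print(np.round(b[:3],1),np.round(onz(c,b[0],b[1],.033),4),cv2.boundingRect(b[3]))
    print(hsv(t)[232,345-18],hsv(t)[289,333:357:3].tolist(),hsv(s)[300,305].tolist(),hsv(s)[265,310-20].tolist())
E
python3 det.py
```

```text
top rings
[336.5 232.5 604.5] [ 0.6007 -0.0955  0.011 ]
[391.4 230.7 604. ] [ 0.6022 -0.2261  0.011 ]
[448.8 224.6 625. ] [ 0.6143 -0.3631  0.011 ]
top burners
[ 246.3  288.9 1511.5] [0.4685 0.1095 0.06  ] ((246.24508666992188, 288.90240478515625), (43.513694763183594, 44.74360275268555), 28.548765182495117)
[ 192.5  286.6 1502.5] [0.4758 0.2297 0.06  ] ((192.4746856689453, 286.6590270996094), (42.96213912963867, 45.26820373535156), 38.07076644897461)
[ 139.   284.5 1505. ] [0.4827 0.3496 0.06  ] ((138.9625244140625, 284.57635498046875), (42.39445495605469, 45.89152145385742), 41.582130432128906)
top copper
[348.2 285.4 221.5] [ 0.4737 -0.1185  0.033 ] (337, 277, 20, 21)
[463.5 283.2 310.5] [ 0.4736 -0.3809  0.033 ] (453, 273, 21, 23)
[448.6 285.9 249. ] [ 0.4681 -0.3467  0.033 ] (441, 273, 16, 25)
side rings
[443.2 326.3 543. ] [ 0.6014 -0.3709  0.011 ]
[445.2 315.8 318. ] [ 0.6283 -0.3547  0.011 ]
[388.2 291.2 612.5] [ 0.5986 -0.2294  0.011 ]
[345.8 263.6 498.5] [ 0.5971 -0.0992  0.011 ]
side burners
side copper
[395.2 358.8 792.5] [ 0.4533 -0.3813  0.033 ] (378, 345, 35, 29)
[397.8 336.5 481.5] [ 0.4966 -0.3475  0.033 ] (382, 326, 31, 21)
[303.5 282.2 928.5] [ 0.4649 -0.1127  0.033 ] (290, 263, 28, 39)
[ 14 130 110] [[13, 152, 124], [14, 146, 178], [14, 146, 178], [14, 146, 178], [14, 149, 178], [14, 145, 178], [13, 150, 179], [10, 168, 129]] [12, 166, 135] [17, 132, 168]
```

```bash
python3 - <<'E'
from det import *
t=grab("top"); s=grab("side")
crop(t,170,165,220,225,12,"k_top"); crop(t,252,165,302,232,10,"v_top")
crop(s,255,145,315,215,10,"k_side"); crop(s,300,195,355,245,12,"v_side")
h=hsv(s)
print(h[190,190:215].tolist()); print(h[226,240:260].tolist())
E
```

```text
[[100, 14, 107], [105, 5, 106], [114, 12, 107], [90, 6, 79], [120, 6, 79], [120, 11, 96], [120, 8, 98], [120, 7, 106], [108, 12, 107], [110, 7, 104], [120, 7, 109], [114, 13, 102], [120, 8, 100], [110, 8, 93], [113, 11, 91], [128, 13, 78], [90, 5, 49], [60, 17, 46], [100, 9, 85], [105, 10, 106], [120, 5, 109], [140, 7, 104], [120, 7, 106], [114, 12, 108], [120, 9, 108]]
[[135, 9, 111], [108, 11, 112], [128, 9, 110], [105, 14, 107], [120, 5, 107], [90, 5, 111], [120, 9, 111], [105, 9, 108], [105, 9, 111], [114, 11, 111], [105, 5, 110], [110, 7, 108], [105, 9, 111], [120, 6, 91], [0, 0, 71], [105, 5, 108], [120, 11, 111], [120, 5, 109], [100, 7, 109], [98, 9, 110]]
```

View pics/k_top.png

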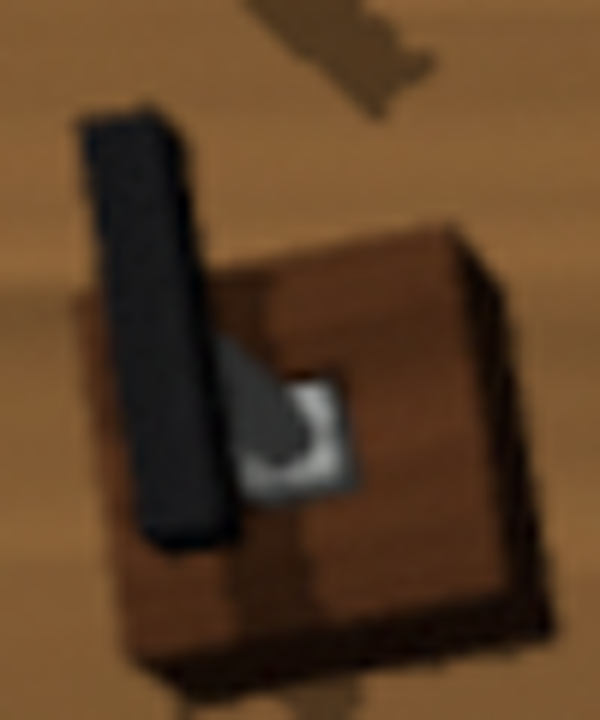

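View pics/v_top.png

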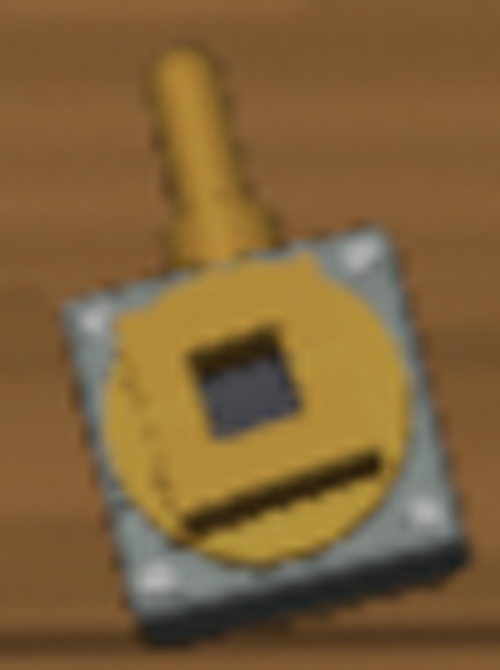

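View pics/k_side.png

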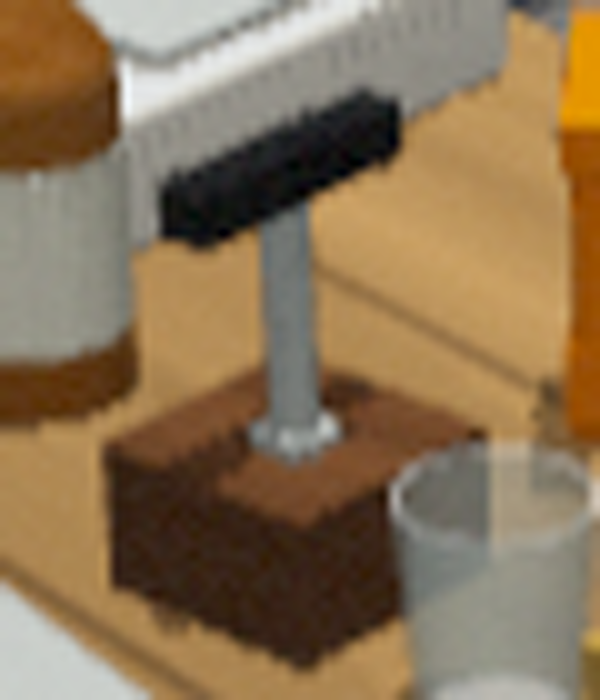

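View pics/v_side.png

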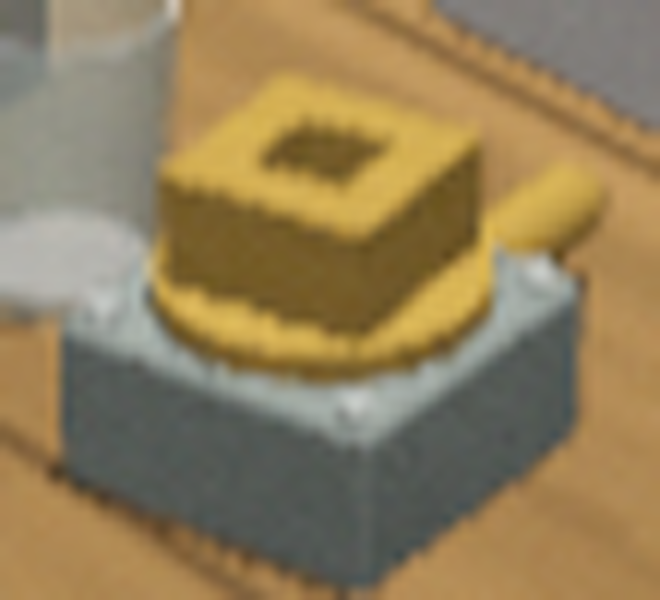

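```bash
python3 - <<'E'
from det import *
t=grab("top"); s=grab("side")
def P(c,x0,y0,sc,pts,z): 
    q=np.array([onz(c,x0+(X+.5)/sc-.5,y0+(Y+.5)/sc-.5,z) for X,Y in pts]); return q
def rep(n,q):
    e=np.diff(np.vstack([q,q[:1]]),axis=0)[:,:2]
    print(n,"c",np.round(q.mean(0),4),"len",np.round(np.linalg.norm(e,axis=1)*1e3,1),"ang",np.round(np.degrees(np.arctan2(e[:,1],e[:,0])),1))
rep("bar t",P(t,170,165,12,[(80,120),(152,108),(222,528),(145,538)],.133))
rep("stand t",P(t,170,165,12,[(78,295),(455,225),(508,597),(132,655)],.045))
rep("stand s",P(s,255,145,10,[(108,450),(260,370),(485,430),(305,525)],.045))
rep("boss t",P(t,252,165,10,[(115,320),(315,255),(380,458),(185,522)],.074))
rep("rec t",P(t,252,165,10,[(187,352),(278,325),(302,410),(212,440)],.074))
rep("boss s",P(s,300,195,12,[(160,168),(288,75),(483,130),(355,240)],.074))
rep("block t",P(t,252,165,10,[(60,305),(385,228),(465,550),(140,625)],.040))
# bar by mask
for n,c,roi in(("t",t,(170,165,200,215)),("s",s,(268,150,298,172))):
    h=hsv(c); m=(h[...,2]<40)
    if n=="t": m&=(h[...,1]<80)
    for b in blobs(c,m,40,600,roi): print(n,np.round(b[:3],1),np.round(onz(c,b[0],b[1],.124),4),cv2.minAreaRect(b[3]))
# burners side: ellipse via mask
h=hsv(s); m=(h[...,1]<40)&(h[...,2]<128)
for b in blobs(s,m,400,3000,(175,175,275,245)): print("burner s",np.round(b[:3],1),np.round(onz(s,b[0],b[1],.060),4),cv2.boundingRect(b[3]))
for p in ((.4685,.1095,.06),(.4758,.2297,.06),(.4827,.3496,.06)): print(proj(s,p))
E
```

```text
bar t c [0.6751 0.2373 0.133 ] len [13.1 79.4 13.7 78.8] ang [ -81.3 -168.9   96.4   10.6]
stand t c [0.6751 0.2369 0.045 ] len [74.8 76.  73.4 73.5] ang [ -80.3 -170.7   97.8   10.4]
stand s c [0.6701 0.2338 0.045 ] len [61.6 74.4 71.5 71.2] ang [  11.5  -70.  -170.3  102.4]
boss t c [0.6591 0.0409 0.074 ] len [47.7 49.9 46.2 49.9] ang [ -72.6 -163.1  107.5   18.7]
rec t c [0.6606 0.0418 0.074 ] len [21.5 20.7 21.4 21.4] ang [ -74.1 -164.9  107.8   15.4]
boss s c [0.6595 0.0413 0.074 ] len [46.9 46.4 51.9 48.8] ang [  16.   -70.7 -161.3  103.3]
block t c [0.6584 0.0412 0.04  ] len [78.5 80.  77.4 79.4] ang [ -77.4 -166.9  102.1   13.9]
t [183.4 192.9 283. ] [0.6741 0.2371 0.124 ] ((183.2307586669922, 192.1538543701172), (35.69314193725586, 9.021342277526855), 78.69007110595703)
s [282.3 161.7 150. ] [0.6728 0.2368 0.124 ] ((282.29998779296875, 161.60000610351562), (6.7082037925720215, 25.93838882446289), 63.43495178222656)
burner s [245.5 228.2 684. ] [0.467  0.1071 0.06  ] (225, 218, 42, 22)
burner s [193.7 226.3 470.5] [0.379  0.1935 0.06  ] (175, 203, 44, 42)
burner s [221.6 207.9 559. ] [0.474  0.2273 0.06  ] (202, 199, 40, 19)
burner s [200.7 190.2 454. ] [0.481 0.347 0.06 ] (182, 182, 38, 17)
[245.45806533 227.60108307]
[221.72876614 207.31895379]
[200.83029927 189.60898648]
```

```bash
cat > go.py <<'E'
import sys
from h import *
from scipy.spatial.transform import Rotation as R
def show(s=None):
    s=s or get_state()
    o=np.array(s["orientation"]); 
    print("t",round(s["clock"],2),"pos",np.round(s["position"],4).tolist(),"yaw",round(float(np.degrees(np.arctan2(o[1,0],o[0,0]))),1),"w",round(s["gripper_width"],4),"F",np.round(s["wrist_force"],1).tolist(),"j",np.round(s["joint_pos"],0).tolist())
    return s
def delta(x,y,z,yaw):
    s=show(); o=np.array(s["orientation"]); a=np.radians(yaw)
    T=np.array([[np.cos(a),np.sin(a),0],[np.sin(a),-np.cos(a),0],[0,0,-1.]])
    d=o.T@(np.array([x,y,z])-np.array(s["position"]))*1e3
    r=R.from_matrix(o.T@T).as_rotvec()
    print("delta",np.round(d,1).tolist(),np.round(r,3).tolist(),"rows>=",round(max(np.linalg.norm(d)/62.5,np.degrees(np.linalg.norm(r))/10.7),1))
if __name__=="__main__": delta(*map(float,sys.argv[1:5]))
E
python3 go.py 0.599 -0.097 0.26 10
```

```text
t 0.5 pos [0.1593, 0.5525, 0.4047] yaw 73.9 w 0.0854 F [-0.1, -0.2, -0.4] j [68.0, 22.0, 5.0, 73.0, -0.0, 84.0]
delta [-502.2, 602.4, 144.7] [0.0, 0.0, 1.116] rows>= 12.8
```

carry_out(deltas=[[0,-251,301,60,0,0,0.55],[0,-251,301,60,0,0,0.55],[0,-251,301,60,0,0,0.55],[0,-251,301,60,0,0,0.55],[0,-251,301,60,0,0,0.55],[0,-251,301,60,0,0,0.55],[0,-251,301,60,0,0,0.55]], newtons=30)

```text
clock: 1.38
position: [0.3802, 0.2253, 0.3444]
orientation: [[0.741, 0.671, 0.0], [0.671, -0.741, -0.0], [-0.0, 0.0, -1.0]]
wrist_force: [-0.7, 0.1, 0.5]
gripper_width: 0.0852
```

```bash
python3 go.py 0.599 -0.097 0.25 10
```

```text
t 1.38 pos [0.3802, 0.2253, 0.3444] yaw 42.2 w 0.0852 F [-0.7, 0.1, 0.5] j [22.0, 8.0, -23.0, 59.0, -0.0, 70.0]
delta [-54.1, 385.7, 94.6] [0.001, 0.0, 0.561] rows>= 6.4
```

carry_out(deltas=[[0,-54,386,95,0,0,0.56],[0,-54,386,95,0,0,0.56],[0,-54,386,95,0,0,0.56],[0,-54,386,95,0,0,0.56],[0,-54,386,95,0,0,0.56],[0,-54,386,95,0,0,0.56],[0,-54,386,95,0,0,0.56],[0,-54,386,95,0,0,0.56]])

```text
clock: 2.38
position: [0.6, -0.0953, 0.2489]
orientation: [[0.984, 0.176, -0.0], [0.176, -0.984, 0.0], [-0.0, -0.0, -1.0]]
wrist_force: [0.1, 0.6, 0.2]
gripper_width: 0.0856
```

```bash
python3 go.py 0.599 -0.097 0.172 10;  python3 - <<'E'
from h import *
s=grab("side","s1"); t=grab("top","t1")
E
```

```text
t 2.38 pos [0.6, -0.0953, 0.2489] yaw 10.2 w 0.0856 F [0.1, 0.6, 0.2] j [-15.0, 30.0, -6.0, 54.0, 0.0, 65.0]
delta [-1.3, 1.5, 76.9] [-0.0, 0.0, 0.003] rows>= 1.2
```

View pics/s1.png

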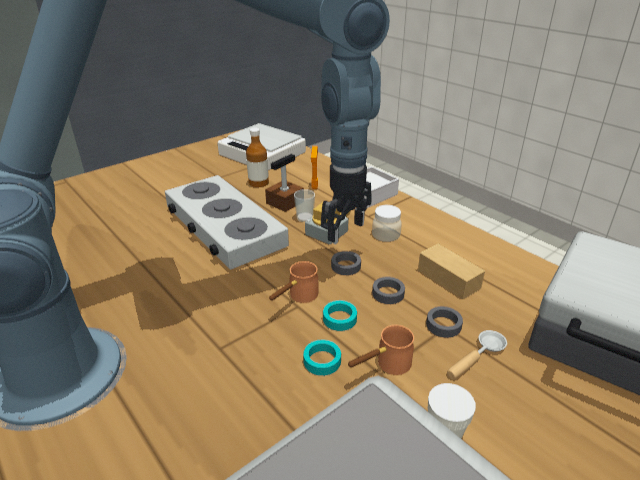

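carry_out(deltas=[[0,-1,1,77,0,0,0],[0,-1,1,77,0,0,0],[0,-1,1,77,0,0,0],[0.5,-1,1,77,0,0,0],[0.5,-1,1,77,0,0,0],[0.5,-1,1,77,0,0,0]])

```text
clock: 3.22
position: [0.5995, -0.0946, 0.1754]
orientation: [[0.984, 0.179, 0.003], [0.179, -0.984, -0.0], [0.003, 0.001, -1.0]]
wrist_force: [-2.0, 1.3, 6.0]
gripper_width: 0.0672
```

```bash
python3 go.py 0.599 -0.097 0.172 90;  python3 - <<'E'
from h import *
s=grab("side","s2"); t=grab("top","t2"); crop(s,280,180,430,300,5,"s2c")
E
```

```text
t 3.23 pos [0.5995, -0.0946, 0.1754] yaw 10.3 w 0.0672 F [-2.0, 1.3, 6.0] j [-15.0, 34.0, -11.0, 45.0, 0.0, 65.0]
delta [-1.0, 2.2, 3.4] [0.003, -0.002, -1.39] rows>= 7.4
```

View pics/s2c.png

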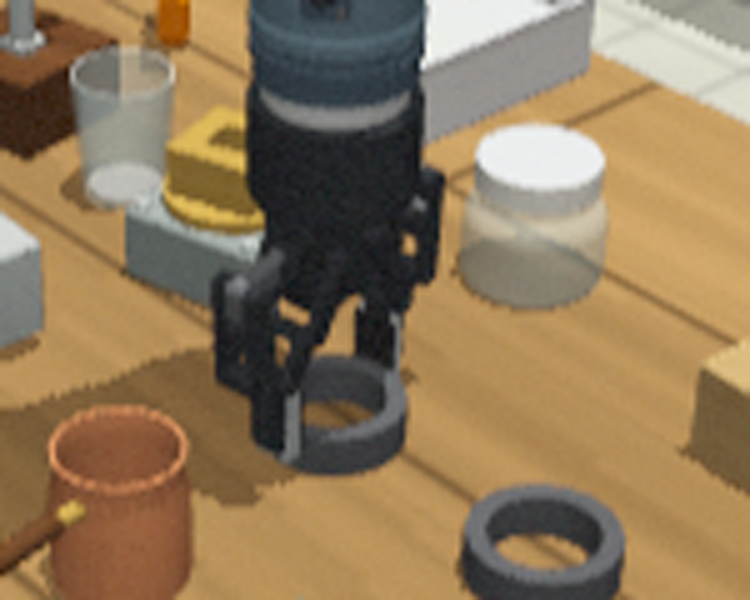

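carry_out(deltas=[[0,-1,2,-3,0,0,0],[0,-1,2,-3,0,0,0],[0,-1,2,-3,0,0,-1.39],[0,-1,2,-3,0,0,-1.39],[0,-1,2,-3,0,0,-1.39],[0,-1,2,-3,0,0,-1.39],[0,-1,2,-3,0,0,-1.39],[0,-1,2,-3,0,0,-1.39]])

```text
clock: 4.32
position: [0.5981, -0.097, 0.1758]
orientation: [[0.257, 0.966, 0.0], [0.966, -0.257, -0.0], [0.0, 0.0, -1.0]]
wrist_force: [0.4, 0.1, 0.4]
gripper_width: 0.0851
```

```bash
python3 go.py 0.599 -0.097 0.178 90
```

```text
t 4.33 pos [0.5981, -0.097, 0.1758] yaw 75.1 w 0.0851 F [0.4, 0.1, 0.4] j [-15.0, 34.0, -11.0, 45.0, 0.0, -0.0]
delta [0.2, 0.9, -2.2] [0.0, 0.0, -0.26] rows>= 1.4
```

carry_out(deltas=[[0,0,1,-2,0,0,-0.26],[0,0,1,-2,0,0,-0.26],[0.5,0,1,-2,0,0,-0.26],[0.5,0,1,-2,0,0,-0.26],[0.5,0,1,-2,0,0,-0.26],[0.5,0,1,-100,0,0,-0.26],[0.5,0,1,-100,0,0,-0.26],[0.5,0,1,-100,0,0,-0.26]], newtons=40)

```text
clock: 5.32
position: [0.6005, -0.0975, 0.279]
orientation: [[0.007, 1.0, 0.007], [1.0, -0.007, -0.002], [-0.002, 0.007, -1.0]]
wrist_force: [1.2, -0.2, -1.7]
gripper_width: 0.0654
```

```bash
python3 go.py 0.4678 0.1083 0.270 87;  python3 - <<'E'
from h import *
s=grab("side"); crop(s,280,150,430,270,5,"s3c")
E
```

```text
t 5.33 pos [0.6005, -0.0975, 0.279] yaw 89.6 w 0.0654 F [1.2, -0.2, -1.7] j [-15.0, 29.0, -3.0, 58.0, 0.0, -15.0]
delta [204.9, -134.1, 7.8] [0.007, 0.001, 0.046] rows>= 3.9
```

View pics/s3c.png

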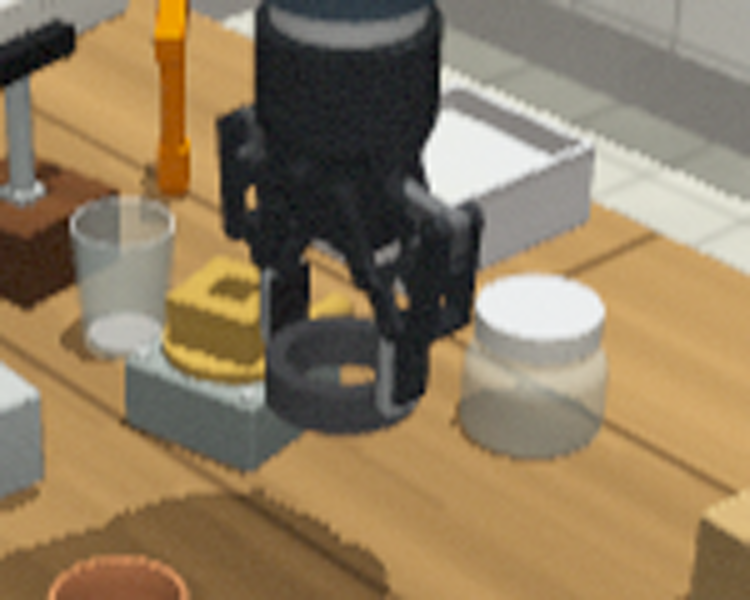

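carry_out(deltas=[[0.5,205,-134,8,0.007,0,0.046],[0.5,205,-134,8,0.007,0,0.046],[0.5,205,-134,8,0.007,0,0.046],[0.5,205,-134,8,0.007,0,0.046],[0.5,205,-134,8,0.007,0,0.046],[0.5,205,-134,8,0.007,0,0.046]])

```text
clock: 6.12
position: [0.4656, 0.1086, 0.2664]
orientation: [[0.051, 0.999, -0.009], [0.999, -0.051, -0.0], [-0.001, -0.009, -1.0]]
wrist_force: [0.1, 0.0, -2.0]
gripper_width: 0.0657
```

```bash
python3 go.py 0.4678 0.1083 0.239 87;  python3 - <<'E'
from h import *
s=grab("side"); crop(s,180,140,330,260,5,"s4c")
t=grab("top"); crop(t,180,220,330,340,5,"t4c")
E
```

```text
t 6.12 pos [0.4656, 0.1086, 0.2664] yaw 87.0 w 0.0657 F [0.1, 0.0, -2.0] j [6.0, 16.0, -25.0, 50.0, 0.0, 8.0]
delta [-0.2, 2.5, 27.4] [-0.009, 0.001, 0.001] rows>= 0.4
```

View pics/s4c.png

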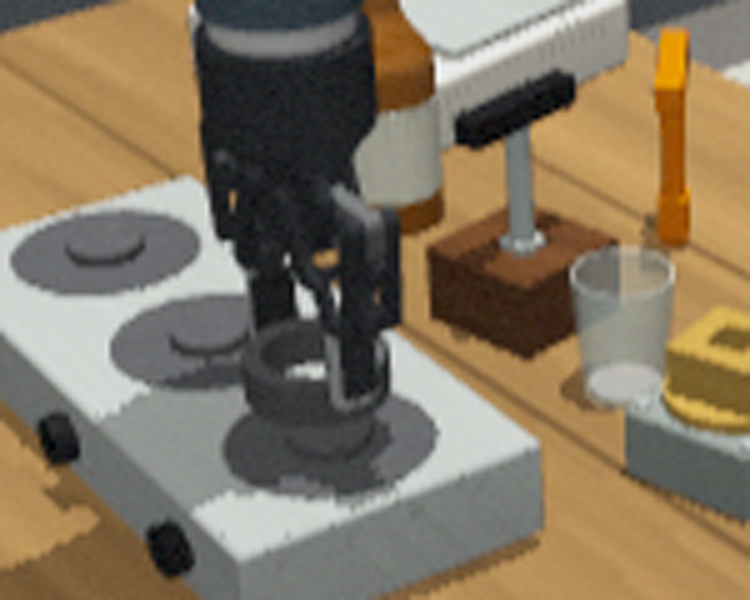

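View pics/t4c.png

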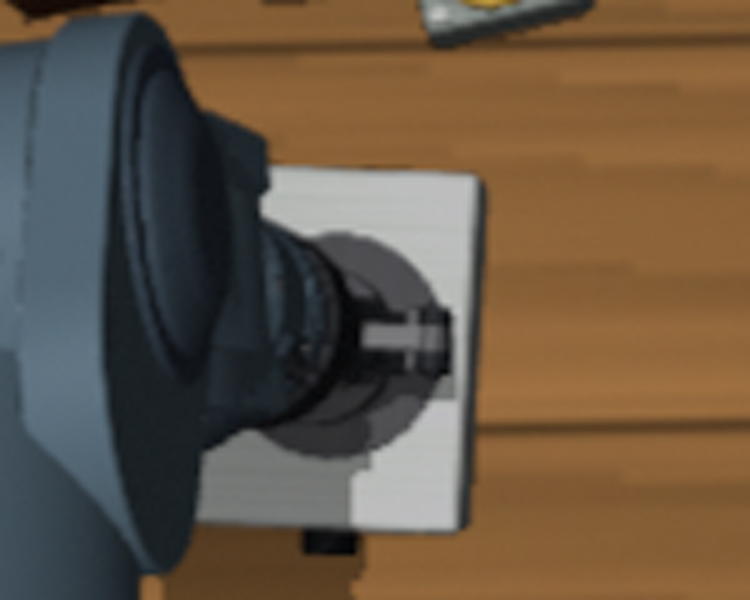

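```bash
python3 - <<'E'
from h import *
s=grab("side")
for z in (.095,.099,.103): print(z,proj(s,(.4656,.1086,z)),proj(s,(.4706,.1086,z)),proj(s,(.4656,.1136,z)))
E
```

```text
0.095 [243.31127193 215.2678334 ] [245.1535902  214.55446787] [242.13342123 214.43097815]
0.099 [243.15926381 213.76507177] [245.00539348 213.0539246 ] [241.97963502 212.93087817]
0.103 [243.00668365 212.25665496] [244.85664038 211.54774788] [241.82527171 211.42514893]
```

carry_out(deltas=[[0.5,0,2,0,-0.009,0,0],[0.5,0,2,15,-0.009,0,0],[0.5,0,2,27,-0.009,0,0],[0.5,0,2,27,-0.009,0,0]])

```text
clock: 6.78
position: [0.4674, 0.1082, 0.2396]
orientation: [[0.052, 0.999, -0.0], [0.999, -0.052, -0.0], [-0.0, -0.0, -1.0]]
wrist_force: [-0.4, -0.5, -1.6]
gripper_width: 0.0653
```

```bash
python3 go.py 0.4678 0.1083 0.239 87;  python3 - <<'E'
from h import *
s=grab("side"); crop(s,180,140,330,260,5,"s5c")
E
```

```text
t 6.78 pos [0.4674, 0.1082, 0.2396] yaw 87.0 w 0.0653 F [-0.4, -0.5, -1.6] j [5.0, 18.0, -27.0, 45.0, -0.0, 8.0]
delta [0.1, 0.4, 0.6] [-0.0, 0.0, -0.0] rows>= 0.0
```

View pics/s5c.png

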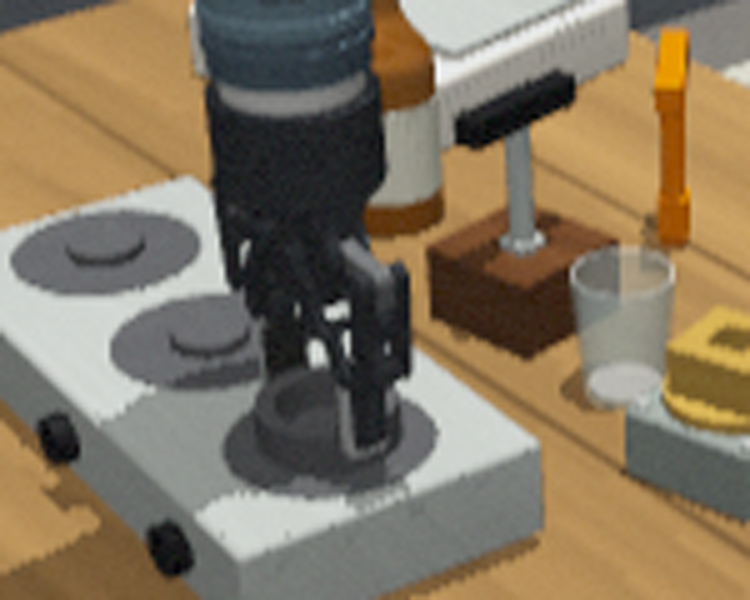

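carry_out(deltas=[[0.5,0,0,2,0,0,0],[0.5,0,0,2,0,0,0],[0,0,0,2,0,0,0],[0,0,0,2,0,0,0],[0,0,0,-60,0,0,0],[0,0,0,-60,0,0,0],[0,0,0,-60,0,0,0]])

```text
clock: 7.7
position: [0.468, 0.1086, 0.3009]
orientation: [[0.052, 0.999, 0.003], [0.999, -0.052, -0.0], [0.0, 0.003, -1.0]]
wrist_force: [-0.3, 0.7, -0.7]
gripper_width: 0.0854
```

```bash
python3 go.py 0.600 -0.228 0.25 10;  python3 - <<'E'
from h import *
s=grab("side","s6"); crop(s,180,140,330,260,5,"s6c")
E
```

```text
t 7.7 pos [0.468, 0.1086, 0.3009] yaw 87.0 w 0.0854 F [-0.3, 0.7, -0.7] j [6.0, 14.0, -22.0, 54.0, -0.0, 8.0]
delta [-329.3, 149.1, 51.4] [0.003, -0.002, 1.345] rows>= 7.2
```

View pics/s6c.png

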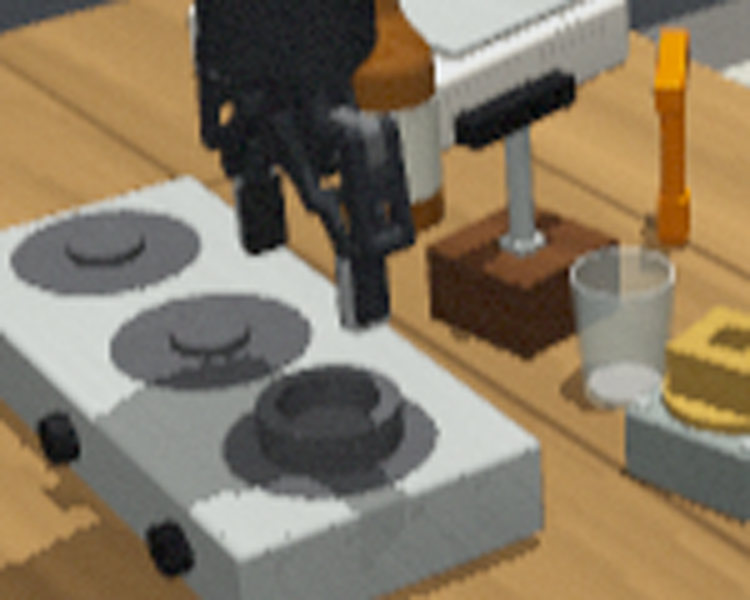

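carry_out(deltas=[[0,-330,149,45,0,0,1.345],[0,-330,149,45,0,0,1.345],[0,-330,149,45,0,0,1.345],[0,-330,149,45,0,0,1.345],[0,-330,149,45,0,0,1.345],[0,-330,149,45,0,0,1.345],[0,-330,149,45,0,0,1.345],[0,-330,149,45,0,0,1.345]])

```text
clock: 8.75
position: [0.5989, -0.229, 0.2538]
orientation: [[0.985, 0.173, -0.001], [0.173, -0.985, 0.002], [-0.001, -0.002, -1.0]]
wrist_force: [0.2, 0.1, 0.6]
gripper_width: 0.0853
```

```bash
python3 go.py 0.600 -0.228 0.178 10;  python3 - <<'E'
from det import *
s=grab("side","s7"); 
t=grab("top","t7")
for b in blobs(s,dark(s),200,3000,(325,240,470,340)): print(np.round(b[:3],1),np.round(onz(s,b[0],b[1],.011),4))
E
```

```text
t 8.75 pos [0.5989, -0.229, 0.2538] yaw 9.9 w 0.0853 F [0.2, 0.1, 0.6] j [-27.0, 34.0, 1.0, 58.0, 0.0, 53.0]
delta [1.3, -0.7, 75.8] [-0.002, 0.001, -0.001] rows>= 1.2
[443.  326.5 526.5] [ 0.6006 -0.371   0.011 ]
[445.  316.  272.5] [ 0.6275 -0.3546  0.011 ]
[387.8 290.1 680. ] [ 0.6005 -0.2264  0.011 ]
[377.5 251.6 503. ] [ 0.6861 -0.1122  0.011 ]
```

View pics/s7.png

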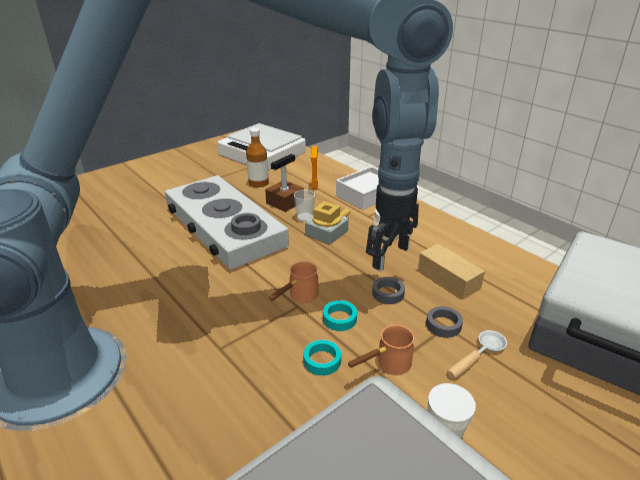

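carry_out(deltas=[[0,1,-1,76,0,0,0],[0,1,-1,76,0,0,0],[0,1,-1,76,0,0,0],[0.5,1,-1,76,0,0,0],[0.5,1,-1,76,0,0,0],[0,1,-1,76,0,0,0],[0,1,-1,76,0,0,-1.4],[0,1,-1,76,0,0,-1.4]])

```text
clock: 9.85
position: [0.6009, -0.2278, 0.1806]
orientation: [[0.85, 0.527, 0.003], [0.527, -0.85, -0.001], [0.002, 0.002, -1.0]]
wrist_force: [-0.1, 0.4, -0.6]
gripper_width: 0.0852
```

```bash
python3 go.py 0.600 -0.228 0.178 90
```

```text
t 9.85 pos [0.6009, -0.2278, 0.1806] yaw 31.8 w 0.0852 F [-0.1, 0.4, -0.6] j [-26.0, 37.0, -4.0, 48.0, 0.0, 32.0]
delta [-0.9, -0.3, 2.6] [0.003, -0.001, -1.016] rows>= 5.4
```

carry_out(deltas=[[0,0,0,2,0,0,-1.016],[0,0,0,2,0,0,-1.016],[0,0,0,2,0,0,-1.016],[0,0,0,2,0,0,-1.016],[0,0,0,2,0,0,-1.016],[0,0,0,2,0,0,-1.016],[0.5,0,0,2,0,0,-1.016],[0.5,0,0,2,0,0,-1.016]])

```text
clock: 10.85
position: [0.6009, -0.2277, 0.1791]
orientation: [[0.007, 1.0, 0.003], [1.0, -0.007, -0.001], [-0.001, 0.003, -1.0]]
wrist_force: [-0.8, 1.2, 4.8]
gripper_width: 0.0654
```

carry_out(deltas=[[0.5,0,0,0,0,0,0],[0.5,0,0,-110,0,0,0],[0.5,0,0,-110,0,0,0],[0.5,0,0,-110,0,0,0]])

```text
clock: 11.35
position: [0.6022, -0.2284, 0.2929]
orientation: [[0.007, 1.0, 0.01], [1.0, -0.007, -0.004], [-0.004, 0.01, -1.0]]
wrist_force: [1.6, -1.1, -2.4]
gripper_width: 0.0652
```

```bash
python3 go.py 0.4748 0.2285 0.285 87;  python3 - <<'E'
from h import *
s=grab("side"); crop(s,300,150,450,300,4,"s8c")
E
```

```text
t 11.35 pos [0.6022, -0.2284, 0.2929] yaw 89.6 w 0.0652 F [1.6, -1.1, -2.4] j [-26.0, 32.0, 4.0, 62.0, 0.0, -26.0]
delta [456.1, -130.5, 4.6] [0.011, 0.004, 0.046] rows>= 7.6
```

View pics/s8c.png

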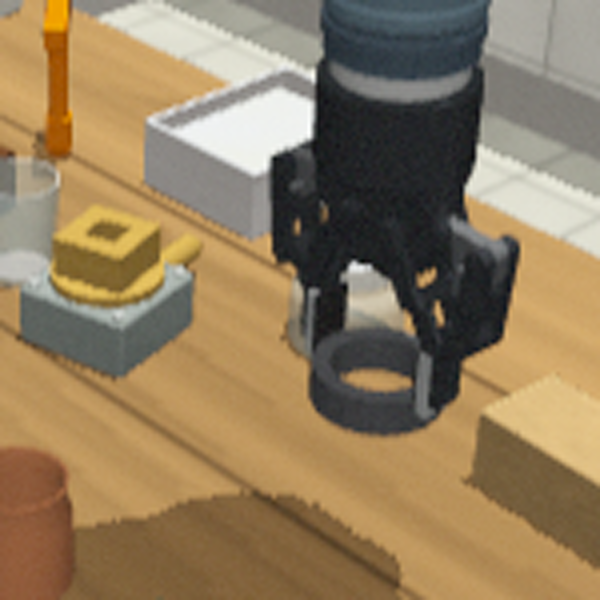

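carry_out(deltas=[[0.5,456,-130,5,0.005,0,0.046],[0.5,456,-130,5,0.005,0,0.046],[0.5,456,-130,5,0.005,0,0.046],[0.5,456,-130,5,0.005,0,0.046],[0.5,456,-130,5,0.005,0,0.046],[0.5,456,-130,5,0.005,0,0.046],[0.5,456,-130,5,0.005,0,0.046],[0.5,456,-130,5,0.005,0,0.046]])

```text
clock: 12.4
position: [0.4707, 0.2313, 0.2804]
orientation: [[0.05, 0.999, -0.007], [0.999, -0.05, -0.001], [-0.001, -0.007, -1.0]]
wrist_force: [0.3, -0.5, -1.4]
gripper_width: 0.0656
```

carry_out(deltas=[[0.5,0,0,0,0,0,0],[0.5,0,0,0,0,0,0]])

```text
clock: 12.65
position: [0.4724, 0.2287, 0.2812]
orientation: [[0.052, 0.999, -0.006], [0.999, -0.052, -0.002], [-0.002, -0.006, -1.0]]
wrist_force: [-0.0, 0.7, -2.3]
gripper_width: 0.065
```

```bash
python3 go.py 0.4748 0.2285 0.241 87
```

```text
t 12.65 pos [0.4724, 0.2287, 0.2812] yaw 87.0 w 0.065 F [-0.0, 0.7, -2.3] j [19.0, 20.0, -17.0, 54.0, 0.0, 22.0]
delta [-0.0, 2.7, 40.2] [-0.006, 0.002, 0.0] rows>= 0.6
```

carry_out(deltas=[[0.5,0,2.5,0,-0.006,0.002,0],[0.5,0,2.5,20,-0.006,0.002,0],[0.5,0,2.5,40,-0.006,0.002,0],[0.5,0,2.5,40,-0.006,0.002,0]])

```text
clock: 13.15
position: [0.4749, 0.2277, 0.2412]
orientation: [[0.054, 0.999, -0.0], [0.999, -0.054, 0.0], [0.0, -0.0, -1.0]]
wrist_force: [0.4, 0.4, -1.2]
gripper_width: 0.0649
```

```bash
python3 go.py 0.4748 0.2285 0.238 87;  python3 - <<'E'
from h import *
s=grab("side"); crop(s,160,130,310,250,5,"s9c")
E
```

```text
t 13.15 pos [0.4749, 0.2277, 0.2412] yaw 86.9 w 0.0649 F [0.4, 0.4, -1.2] j [19.0, 22.0, -20.0, 48.0, 0.0, 22.0]
delta [0.8, -0.1, 3.2] [-0.0, -0.0, -0.001] rows>= 0.1
```

View pics/s9c.png

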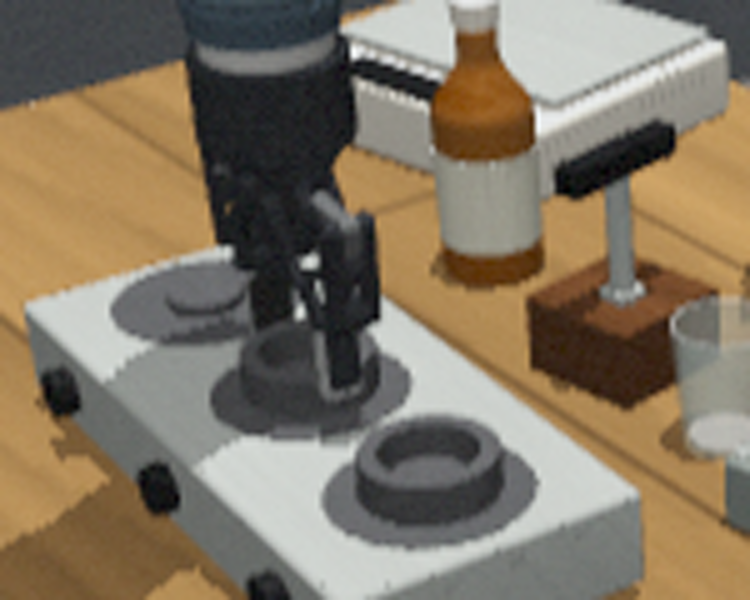

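Centred on the disc at (220,208); lower and release.

carry_out(deltas=[[0.5,0.5,0,3,0,0,0],[0.5,0.5,0,3,0,0,0],[0,0.5,0,3,0,0,0],[0,0.5,0,3,0,0,0],[0,0.5,0,-70,0,0,0],[0,0.5,0,-70,0,0,0],[0,0.5,0,-70,0,0,0]])

```text
clock: 14.08
position: [0.4758, 0.2297, 0.3138]
orientation: [[0.052, 0.999, 0.006], [0.999, -0.052, 0.003], [0.003, 0.006, -1.0]]
wrist_force: [0.0, -0.3, -0.2]
gripper_width: 0.0852
```

```bash
python3 go.py 0.612 -0.3640 0.25 87;  python3 - <<'E'
from h import *
s=grab("side","s10"); crop(s,160,130,310,250,5,"s10c")
E
```

```text
t 14.07 pos [0.4758, 0.2297, 0.3138] yaw 87.0 w 0.0852 F [0.0, -0.3, -0.2] j [19.0, 19.0, -13.0, 58.0, 0.0, 22.0]
delta [-586.1, 166.3, 63.1] [0.006, -0.003, 0.001] rows>= 9.8
```

View pics/s10c.png

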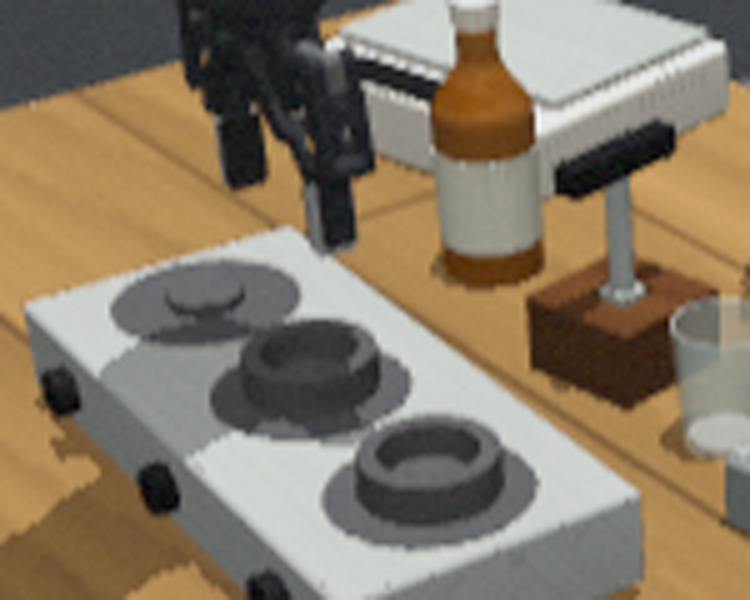

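View pics/s10.png

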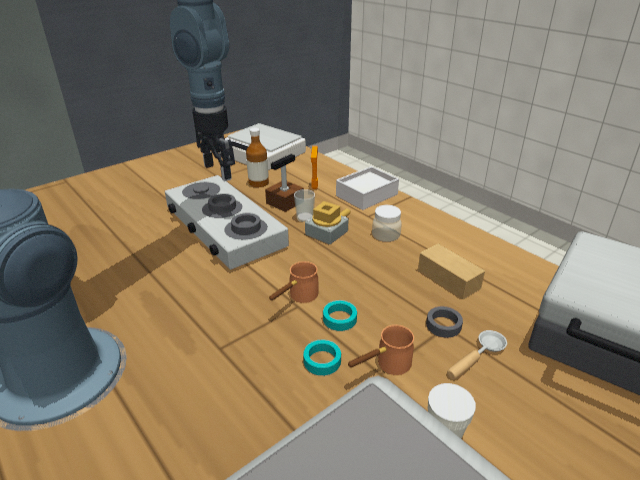

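carry_out(deltas=[[0,-390,110,0,0.006,0,0.733],[0,-390,110,0,0.006,0,0.733],[0,-390,110,0,0.006,0,0.733],[0,-390,110,0,0.006,0,0.733],[0,-390,110,0,0.006,0,0.733],[0,-390,110,0,0.006,0,0.733],[0,-390,110,0,0.006,0,0.733]])

```text
clock: 15.0
position: [0.5645, -0.1688, 0.31]
orientation: [[0.709, 0.705, -0.005], [0.705, -0.709, 0.005], [-0.0, -0.007, -1.0]]
wrist_force: [0.6, 0.9, -0.4]
gripper_width: 0.0854
```

```bash
python3 go.py 0.612 -0.3645 0.25 45;  python3 - <<'E'
from det import *
s=grab("side"); t=grab("top","t11")
for n,c,roi in (("t",t,(420,190,480,260)),("s",s,(400,290,470,345))):
  m=hsv(c)[...,1]<70
  m=(hsv(c)[...,1]<75)&(hsv(c)[...,2]<112)
  for b in blobs(c,m,100,3000,roi): print(n,np.round(b[:3],1),np.round(onz(c,b[0],b[1],.011),4))
E
```

```text
t 15.0 pos [0.5645, -0.1688, 0.31] yaw 44.8 w 0.0854 F [0.6, 0.9, -0.4] j [-23.0, 26.0, -3.0, 61.0, 0.0, 22.0]
delta [-104.4, 172.6, 58.9] [-0.007, 0.0, -0.003] rows>= 3.4
t [ 438.2  224.  2221. ] [ 0.6163 -0.3381  0.011 ]
s [443.2 326.3 545. ] [ 0.6014 -0.3709  0.011 ]
s [445.2 315.6 295.5] [ 0.6287 -0.3544  0.011 ]
```

carry_out(deltas=[[0,-104,172,59,0,0,0],[0,-104,172,59,0,0,0],[0,-104,172,59,0,0,0],[0,-104,172,59,0,0,0],[0,-104,172,59,0,0,0],[0,-104,172,59,0,0,0]])

```text
clock: 15.85
position: [0.6128, -0.3588, 0.2517]
orientation: [[0.706, 0.708, -0.004], [0.708, -0.706, 0.006], [0.001, -0.007, -1.0]]
wrist_force: [0.6, -0.1, 0.2]
gripper_width: 0.0852
```

```bash
python3 go.py 0.612 -0.3645 0.179 45;  python3 - <<'E'
from det import *
s=grab("side"); crop(s,370,230,520,350,5,"s12c")
E
```

```text
t 15.85 pos [0.6128, -0.3588, 0.2517] yaw 45.1 w 0.0852 F [0.6, -0.1, 0.2] j [-35.0, 42.0, 16.0, 64.0, 0.0, 9.0]
delta [-4.7, 3.9, 72.7] [-0.007, -0.001, 0.002] rows>= 1.2
```

View pics/s12c.png

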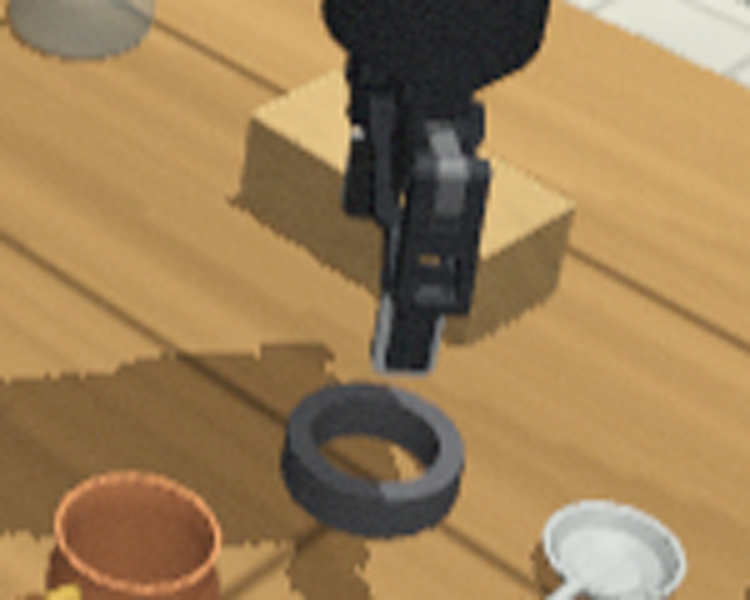

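carry_out(deltas=[[0,-4,5,40,-0.007,0,0],[0,-4,5,73,-0.007,0,0],[0,-4,5,73,-0.007,0,0],[0.5,-4,5,73,-0.007,0,0],[0.5,-4,5,73,-0.007,0,0],[0.5,-4,5,73,-0.007,0,0]])

```text
clock: 16.65
position: [0.6145, -0.367, 0.1821]
orientation: [[0.706, 0.708, 0.006], [0.708, -0.706, -0.003], [0.002, 0.007, -1.0]]
wrist_force: [-0.0, 1.6, 7.2]
gripper_width: 0.0645
```

```bash
python3 go.py 0.612 -0.3645 0.179 125;  python3 - <<'E'
from det import *
s=grab("side"); crop(s,370,230,520,350,5,"s13c")
E
```

```text
t 16.65 pos [0.6145, -0.367, 0.1821] yaw 45.1 w 0.0645 F [-0.0, 1.6, 7.2] j [-36.0, 45.0, 11.0, 56.0, 0.0, 9.0]
delta [-0.0, -3.5, 3.0] [0.007, 0.003, -1.395] rows>= 7.5
```

View pics/s13c.png

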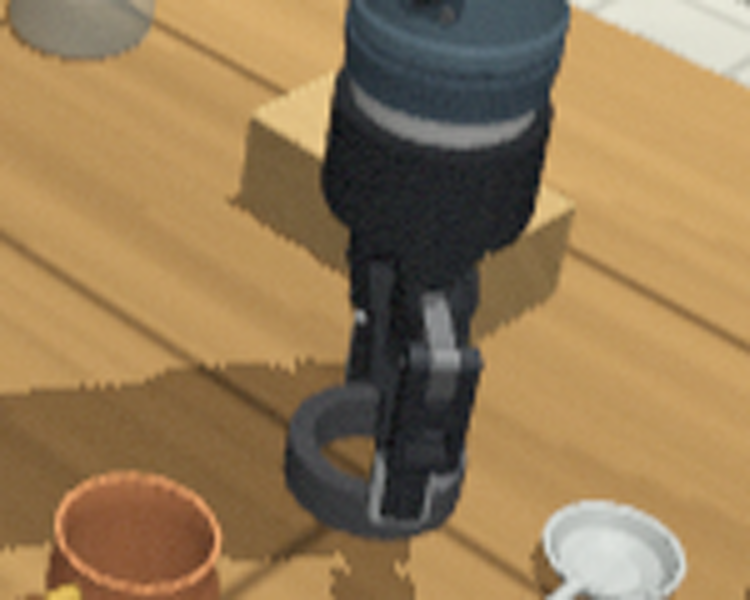

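carry_out(deltas=[[0,0,0,-2,0.005,0.003,0],[0,0,-5,-2,0.005,0.003,0],[0,0,-5,0,0.005,0.003,-1.395],[0,0,-5,0,0.005,0.003,-1.395],[0,0,-5,0,0.005,0.003,-1.395],[0,0,-5,0,0.005,0.003,-1.395],[0,0,-5,0,0.005,0.003,-1.395],[0,0,-5,0,0.005,0.003,-1.395]])

```text
clock: 17.7
position: [0.6096, -0.3629, 0.179]
orientation: [[-0.339, 0.941, -0.002], [0.941, 0.339, 0.003], [0.004, -0.001, -1.0]]
wrist_force: [1.6, -0.5, 0.2]
gripper_width: 0.0853
```

carry_out(deltas=[[0,0,0,0,0,0,-0.3],[0,0,0,0,0,0,-0.3],[0.5,0,0,0,0,0,-0.3],[0.5,0,0,0,0,0,-0.3],[0.5,0,0,0,0,0,-0.3]])

```text
clock: 18.32
position: [0.6101, -0.3634, 0.1803]
orientation: [[-0.596, 0.803, -0.001], [0.803, 0.596, 0.002], [0.002, 0.001, -1.0]]
wrist_force: [-1.7, -0.7, 6.3]
gripper_width: 0.0657
```

```bash
python3 go.py 0.612 -0.3645 0.30 125;  python3 - <<'E'
from det import *
s=grab("side"); crop(s,370,230,520,350,5,"s14c")
E
```

```text
t 18.32 pos [0.6101, -0.3634, 0.1803] yaw 126.6 w 0.0657 F [-1.7, -0.7, 6.3] j [-36.0, 45.0, 10.0, 56.0, 0.0, -73.0]
delta [-1.8, 1.0, -119.7] [0.001, -0.002, 0.028] rows>= 1.9
```

View pics/s14c.png

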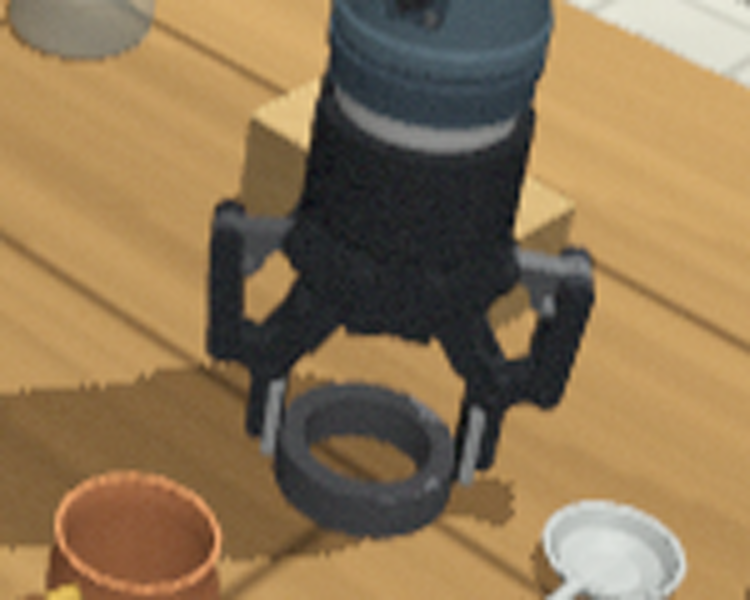

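carry_out(deltas=[[0.5,0,0,0,0,0,0],[0.5,0,0,-110,0,0,0],[0.5,0,0,-110,0,0,0],[0.5,0,0,-110,0,0,0]])

```text
clock: 18.88
position: [0.6114, -0.3644, 0.2943]
orientation: [[-0.597, 0.802, 0.006], [0.802, 0.597, -0.002], [-0.005, 0.003, -1.0]]
wrist_force: [0.4, -0.6, -1.9]
gripper_width: 0.0658
```

```bash
python3 go.py 0.4817 0.3483 0.285 87
```

```text
t 18.88 pos [0.6114, -0.3644, 0.2943] yaw 126.6 w 0.0658 F [0.4, -0.6, -1.9] j [-36.0, 40.0, 20.0, 69.0, 0.0, -73.0]
delta [649.4, 321.1, 7.1] [0.005, 0.004, 0.692] rows>= 11.6
```

carry_out(deltas=[[0.5,325,160,5,0,0,0.35],[0.5,325,160,5,0,0,0.35],[0.5,325,160,5,0,0,0.35],[0.5,325,160,5,0,0,0.35],[0.5,325,160,5,0,0,0.35],[0.5,325,160,5,0,0,0.35]])

```text
clock: 19.62
position: [0.5423, -0.0048, 0.2835]
orientation: [[-0.286, 0.958, -0.005], [0.958, 0.286, 0.004], [0.005, -0.004, -1.0]]
wrist_force: [0.7, -0.4, -0.9]
gripper_width: 0.0658
```

```bash
python3 go.py 0.4817 0.3483 0.285 87
```

```text
t 19.62 pos [0.5423, -0.0048, 0.2835] yaw 106.6 w 0.0658 F [0.7, -0.4, -0.9] j [-7.0, 22.0, -14.0, 55.0, 0.0, -24.0]
delta [355.7, 43.1, 0.2] [-0.005, -0.005, 0.343] rows>= 5.7
```

carry_out(deltas=[[0.5,355,43,0,0,0,0.343],[0.5,355,43,0,0,0,0.343],[0.5,355,43,0,0,0,0.343],[0.5,355,43,0,0,0,0.343],[0.5,355,43,0,0,0,0.343],[0.5,355,43,0,0,0,0.343],[0.5,355,43,0,0,0,0.343],[0.5,355,43,0,0,0,0.343]])

```text
clock: 20.62
position: [0.4831, 0.3447, 0.285]
orientation: [[0.053, 0.999, -0.004], [0.999, -0.053, 0.001], [0.001, -0.004, -1.0]]
wrist_force: [0.9, -0.7, -0.8]
gripper_width: 0.0657
```

```bash
python3 go.py 0.4817 0.3483 0.241 87;  python3 - <<'E'
from h import *
s=grab("side"); crop(s,140,110,290,230,5,"s15c")
p=get_state()["position"]; print(proj(s,(p[0],p[1],p[2]-.18+.011)))
E
```

```text
t 20.62 pos [0.4831, 0.3447, 0.285] yaw 87.0 w 0.0657 F [0.9, -0.7, -0.8] j [29.0, 27.0, -5.0, 58.0, 0.0, 32.0]
delta [3.5, -1.4, 44.0] [-0.004, -0.001, -0.0] rows>= 0.7
[199.25929334 170.9968832 ]
```

View pics/s15c.png

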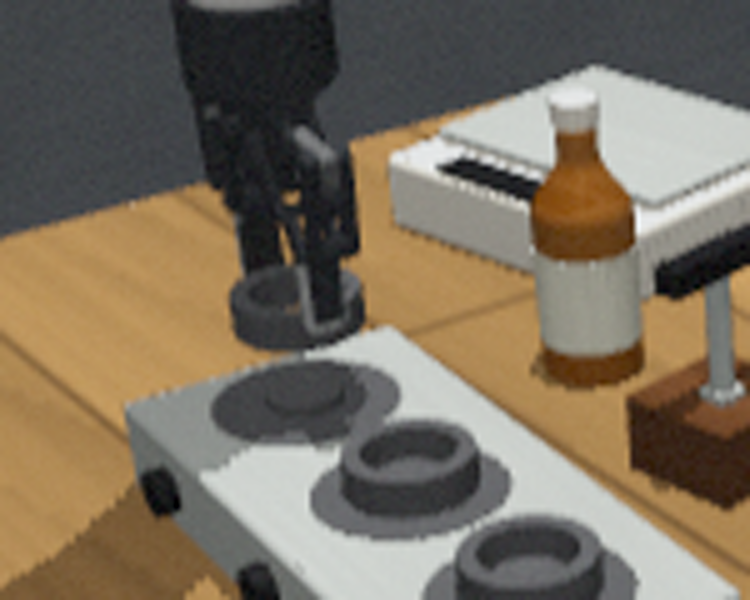

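carry_out(deltas=[[0.5,2,-1,0,-0.004,0,0],[0.5,2,-1,20,-0.004,0,0],[0.5,2,-1,44,-0.004,0,0],[0.5,2,-1,44,-0.004,0,0]])

```text
clock: 21.18
position: [0.4826, 0.346, 0.2414]
orientation: [[0.055, 0.999, -0.0], [0.999, -0.055, 0.001], [0.001, -0.0, -1.0]]
wrist_force: [0.7, -0.6, -2.0]
gripper_width: 0.0657
```

```bash
python3 go.py 0.4817 0.3483 0.239 87;  python3 - <<'E'
from h import *
s=grab("side"); crop(s,140,110,290,230,5,"s16c")
E
```

```text
t 21.18 pos [0.4826, 0.346, 0.2414] yaw 86.9 w 0.0657 F [0.7, -0.6, -2.0] j [30.0, 29.0, -9.0, 52.0, 0.0, 33.0]
delta [2.2, -1.0, 2.4] [-0.0, -0.001, -0.002] rows>= 0.1
```

View pics/s16c.png

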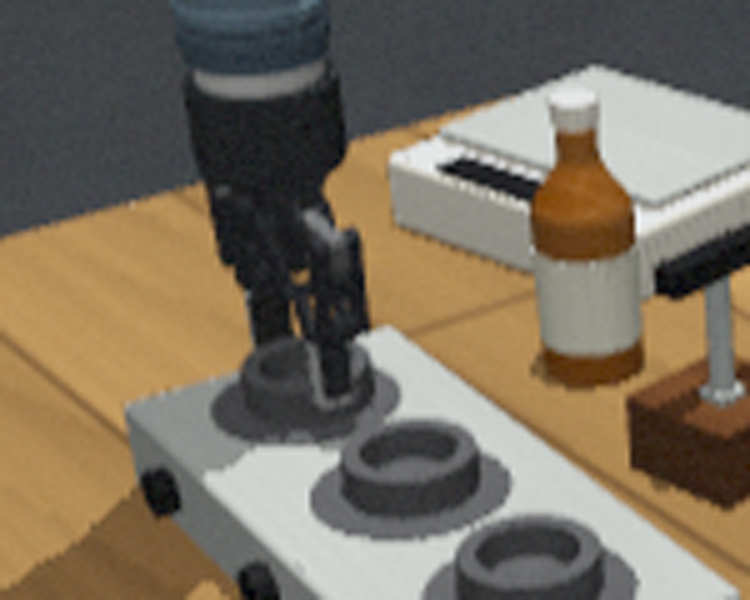

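carry_out(deltas=[[0.5,1.5,-1,3,0,0,0],[0.5,1.5,-1,3,0,0,0],[0,1.5,-1,3,0,0,0],[0,1.5,-1,3,0,0,0],[0,1.5,-1,-70,0,0,0],[0,1.5,-1,-70,0,0,0],[0,1.5,-1,-70,0,0,0]])

```text
clock: 22.1
position: [0.4824, 0.3491, 0.314]
orientation: [[0.053, 0.999, 0.005], [0.999, -0.053, 0.004], [0.005, 0.005, -1.0]]
wrist_force: [-0.5, -0.2, -1.1]
gripper_width: 0.0853
```

```bash
python3 go.py 0.4817 0.3483 0.3 87;  python3 - <<'E'
from det import *
s=grab("side","s17"); crop(s,140,110,290,230,5,"s17c"); t=grab("top","t17")
crop(t,325,265,375,345,7,"p0t"); crop(t,435,265,485,345,7,"p1t")
crop(s,260,255,420,385,5,"ps")
E
```

```text
t 22.1 pos [0.4824, 0.3491, 0.314] yaw 87.0 w 0.0853 F [-0.5, -0.2, -1.1] j [30.0, 26.0, -2.0, 61.0, 0.0, 33.0]
delta [-0.9, -0.7, 14.0] [0.005, -0.005, -0.0] rows>= 0.2
```

View pics/s17c.png

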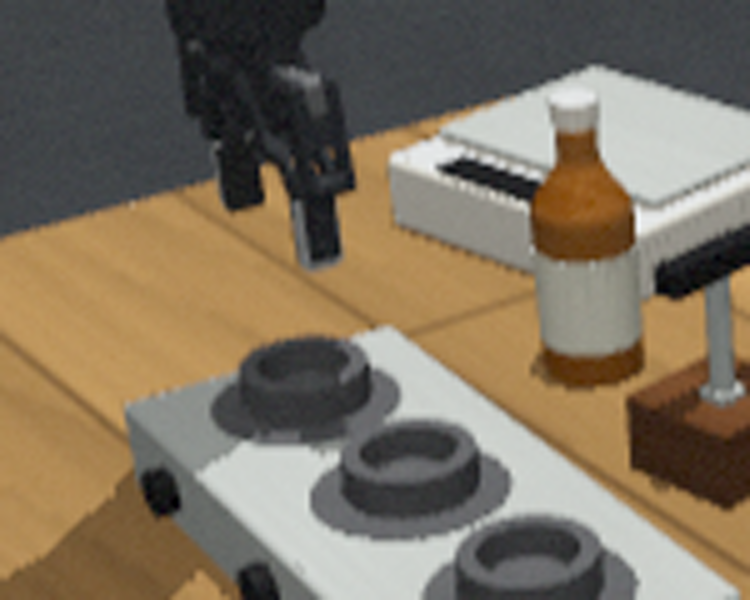

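View pics/p0t.png

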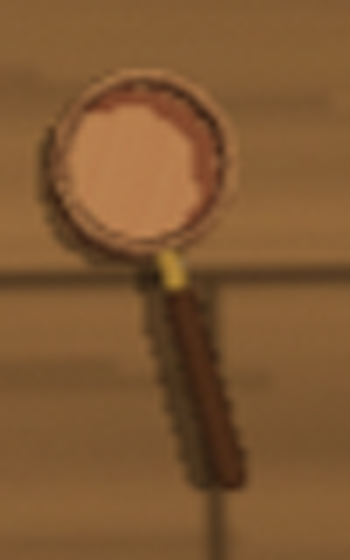

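View pics/p1t.png

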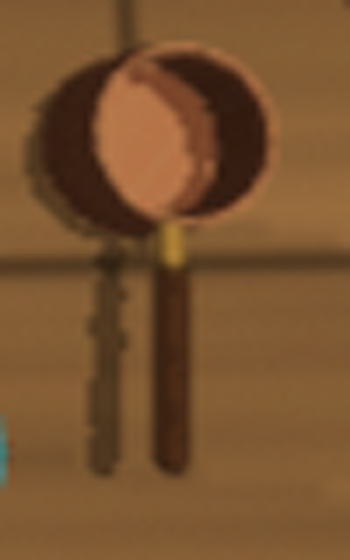

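View pics/ps.png

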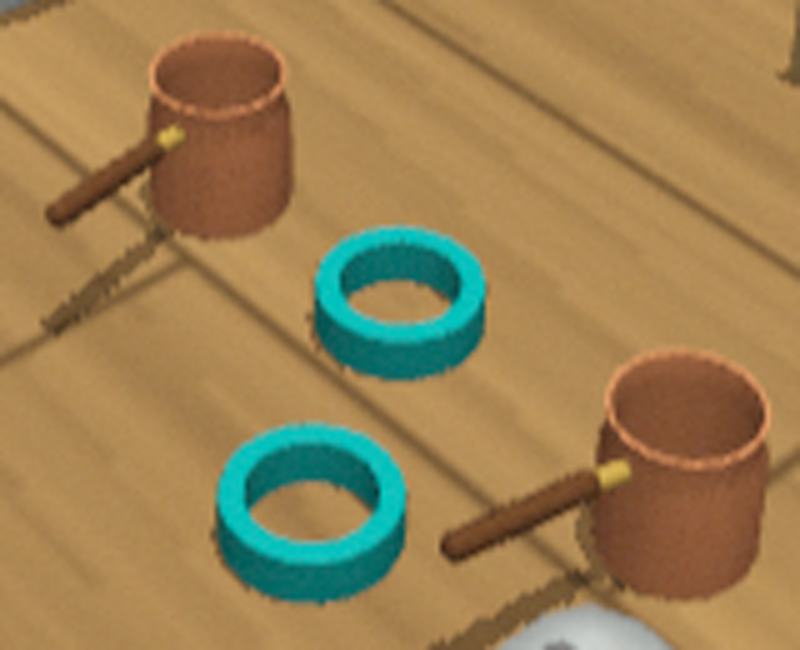

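```bash
python3 - <<'E'
from det import *
s=grab("side"); t=grab("top")
a=lambda c,u,v,z=.065: np.round(onz(c,u,v,z),4)
p0=a(t,325+147/7,265+160/7);p1=a(t,435+187/7,265+132/7)
print(p0,a(s,303.4,270)); print(p1,a(s,397.6,337))
e0=a(t,325+230/7,265+478/7,.057)-p0;e1=a(t,435+172/7,265+465/7,.057)-p1
for e in(e0,e1): print(e,np.linalg.norm(e[:2]),np.degrees(np.arctan2(e[1],e[0])))
E
python3 go.py 0.46 -0.11 0.30 90
```

```text
[ 0.4664 -0.1117  0.065 ] [ 0.465  -0.1136  0.065 ]
[ 0.4704 -0.367   0.065 ] [ 0.469  -0.3689  0.065 ]
[-0.0988 -0.0235 -0.008 ] 0.10155633904390213 -166.62056975035867
[-0.1028  0.0098 -0.008 ] 0.10326606412563616 174.55440761466545
t 22.3 pos [0.4812, 0.3484, 0.3109] yaw 87.0 w 0.085 F [-0.8, -0.2, -0.3] j [30.0, 26.0, -3.0, 61.0, 0.0, 33.0]
delta [-458.9, 3.0, 10.4] [-0.0, -0.001, -0.053] rows>= 7.3
```

carry_out(deltas=[[0,-460,-1,10,0,0,-0.286],[0,-460,-1,10,0,0,-0.286],[0,-460,-1,10,0,0,-0.286],[0,-460,-1,10,0,0,-0.286],[0,-460,-1,10,0,0,-0.286],[0,-460,-1,10,0,0,-0.286],[0,-460,-1,10,0,0,-0.286],[0,-460,-1,10,0,0,-0.286]])

```text
clock: 23.3
position: [0.4557, -0.1133, 0.3002]
orientation: [[-0.227, 0.974, 0.001], [0.974, 0.227, 0.003], [0.003, 0.002, -1.0]]
wrist_force: [-0.3, -0.0, 0.7]
gripper_width: 0.0852
```

```bash
python3 go.py 0.4655 -0.1128 0.26 103.4; python3 - <<'E'
from det import *
s=grab("side","s18")
E
```

```text
t 23.3 pos [0.4557, -0.1133, 0.3002] yaw 103.1 w 0.0852 F [-0.3, -0.0, 0.7] j [-22.0, 13.0, -23.0, 54.0, 0.0, -35.0]
delta [-1.8, 9.6, 40.2] [0.002, -0.003, -0.005] rows>= 0.7
```

View pics/s18.png

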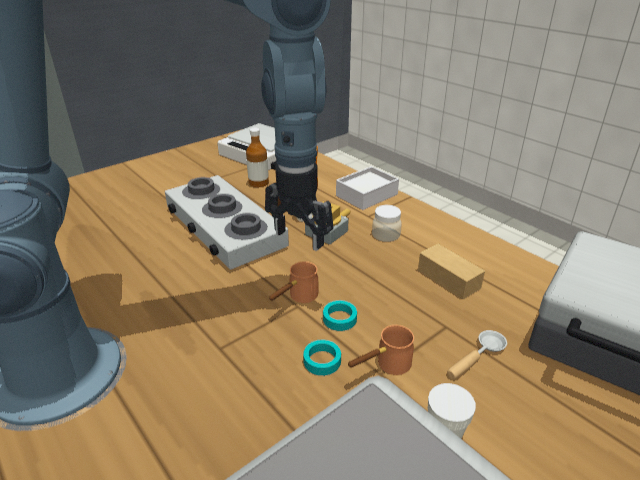

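carry_out(deltas=[[0,-2,9.5,20,0,0,0],[0,-2,9.5,70,0,0,0],[0,-2,9.5,114,0,0,0],[0,-2,9.5,114,0,0,0],[0,-2,9.5,114,0,0,0]])

```text
clock: 23.98
position: [0.4668, -0.1097, 0.1881]
orientation: [[-0.232, 0.973, 0.003], [0.973, 0.232, 0.003], [0.002, 0.003, -1.0]]
wrist_force: [1.3, 0.3, 0.8]
gripper_width: 0.0854
```

```bash
python3 go.py 0.4655 -0.1128 0.186 103.4; python3 - <<'E'
from det import *
s=grab("side"); crop(s,230,190,390,320,5,"s19c")
E
```

```text
t 23.98 pos [0.4668, -0.1097, 0.1881] yaw 103.4 w 0.0854 F [1.3, 0.3, 0.8] j [-21.0, 22.0, -31.0, 38.0, 0.0, -34.0]
delta [-2.7, -2.0, 2.1] [0.003, -0.002, -0.0] rows>= 0.1
```

View pics/s19c.png

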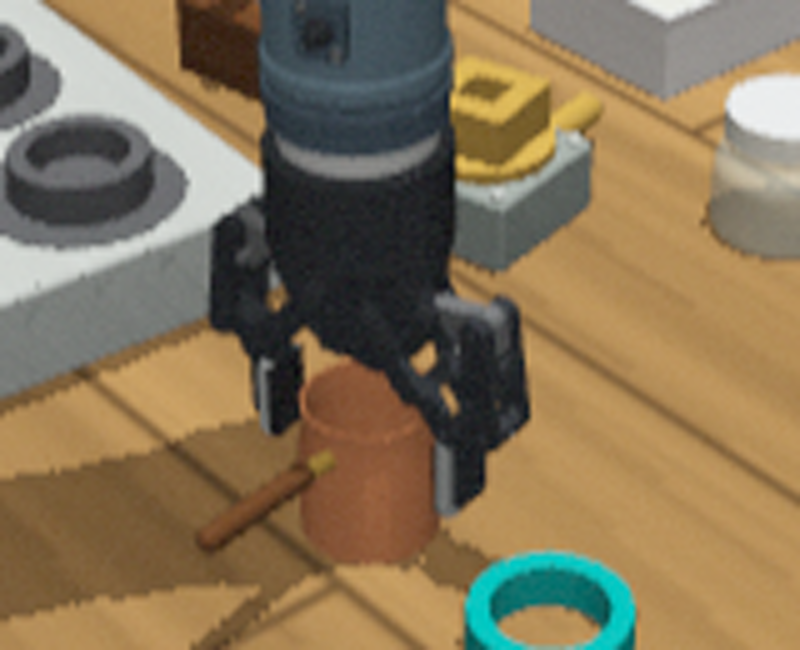

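Pot sits between the jaws. Close and lift.

carry_out(deltas=[[0,-2,-1,2,0,0,0],[0.5,-2,-1,2,0,0,0],[0.5,-2,-1,2,0,0,0],[0.5,-2,-1,2,0,0,0],[0.5,-2,-1,-30,0,0,0],[0.5,-2,-1,-120,0,0,0],[0.5,-2,-1,-120,0,0,0],[0.5,-2,-1,-120,0,0,0]])

```text
clock: 25.02
position: [0.4667, -0.1128, 0.3093]
orientation: [[-0.231, 0.973, 0.007], [0.973, 0.231, 0.001], [-0.001, 0.007, -1.0]]
wrist_force: [0.1, -0.4, -4.6]
gripper_width: 0.0592
```

```bash
python3 go.py 0.4678 0.1083 0.31 87; python3 - <<'E'
from det import *
s=grab("side"); crop(s,230,150,390,280,5,"s20c")
E
```

```text
t 25.02 pos [0.4667, -0.1128, 0.3093] yaw 103.4 w 0.0592 F [0.1, -0.4, -4.6] j [-21.0, 14.0, -21.0, 55.0, 0.0, -35.0]
delta [214.9, 52.2, -0.4] [0.007, -0.0, 0.285] rows>= 3.5
```

View pics/s20c.png

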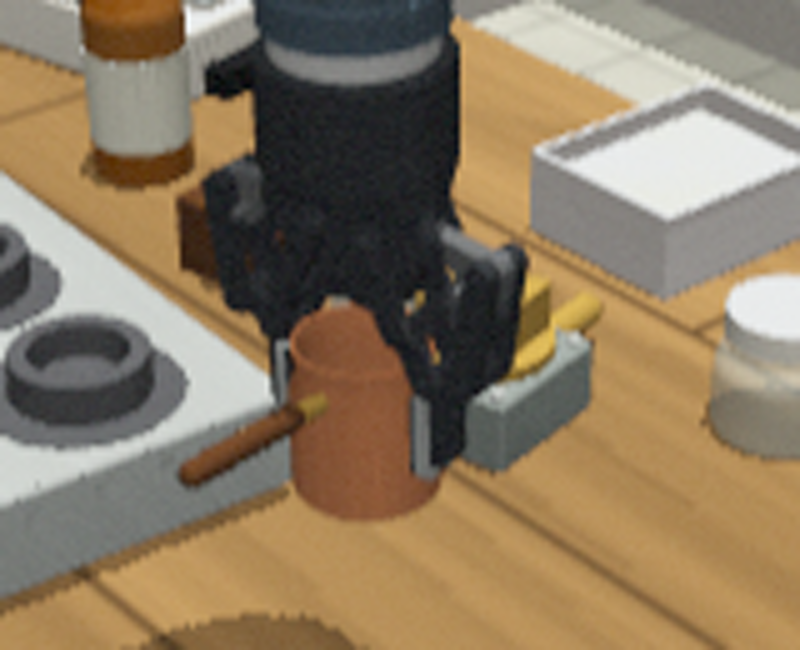

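```bash
python3 - <<'E'
from det import *
s=grab("side")
p=get_state()["position"]
for z in (.122,.165): print((proj(s,(p[0],p[1],z))-[230,150])*5, (proj(s,(p[0]-.01,p[1],z))-[230,150])*5,(proj(s,(p[0],p[1]-.01,z))-[230,150])*5)
E
```

```text
[362.01913473 482.8819703 ] [342.12559157 492.07981348] [377.74252729 493.70246815]
[359.40667951 390.93891382] [339.01989802 399.83852528] [375.49107222 401.40106482]
```

carry_out(deltas=[[0.5,215,52,0,0.005,0,0.285],[0.5,215,52,0,0.005,0,0.285],[0.5,215,52,0,0.005,0,0.285],[0.5,215,52,0,0.005,0,0.285],[0.5,215,52,0,0.005,0,0.285],[0.5,215,52,0,0.005,0,0.285]])

```text
clock: 25.88
position: [0.4658, 0.1084, 0.3062]
orientation: [[0.052, 0.999, -0.006], [0.999, -0.052, 0.001], [0.001, -0.006, -1.0]]
wrist_force: [0.1, 0.2, -3.7]
gripper_width: 0.0589
```

```bash
python3 go.py 0.4675 0.1083 0.272 87; python3 - <<'E'
from det import *
s=grab("side"); crop(s,170,120,330,250,5,"s21c")
E
```

```text
t 25.88 pos [0.4658, 0.1084, 0.3062] yaw 87.0 w 0.0589 F [0.1, 0.2, -3.7] j [5.0, 14.0, -21.0, 55.0, 0.0, 8.0]
delta [-0.1, 1.9, 34.2] [-0.006, -0.001, 0.001] rows>= 0.5
```

View pics/s21c.png

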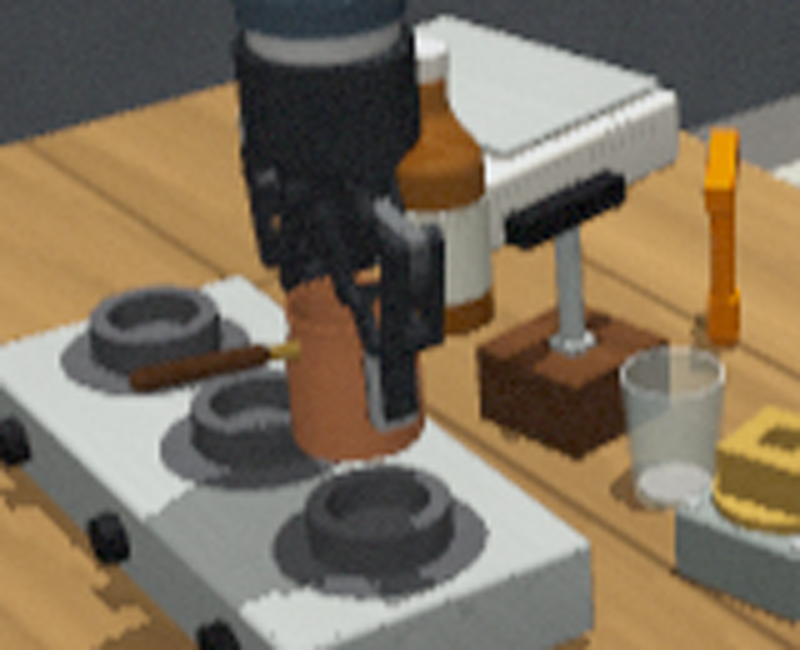

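carry_out(deltas=[[0.5,0,1.5,15,-0.006,0,0],[0.5,0,1.5,34,-0.006,0,0],[0.5,0,1.5,34,-0.006,0,0]])

```text
clock: 26.3
position: [0.467, 0.1074, 0.2723]
orientation: [[0.054, 0.999, -0.001], [0.999, -0.054, 0.001], [0.001, -0.001, -1.0]]
wrist_force: [-0.3, -0.3, -3.5]
gripper_width: 0.0587
```

```bash
python3 go.py 0.4675 0.1083 0.269 87; python3 - <<'E'
from det import *
s=grab("side"); crop(s,170,120,330,250,5,"s22c")
E
```

```text
t 26.3 pos [0.467, 0.1074, 0.2723] yaw 86.9 w 0.0587 F [-0.3, -0.3, -3.5] j [5.0, 16.0, -24.0, 50.0, 0.0, 8.0]
delta [1.0, 0.4, 3.3] [-0.001, -0.001, -0.002] rows>= 0.1
```

View pics/s22c.png

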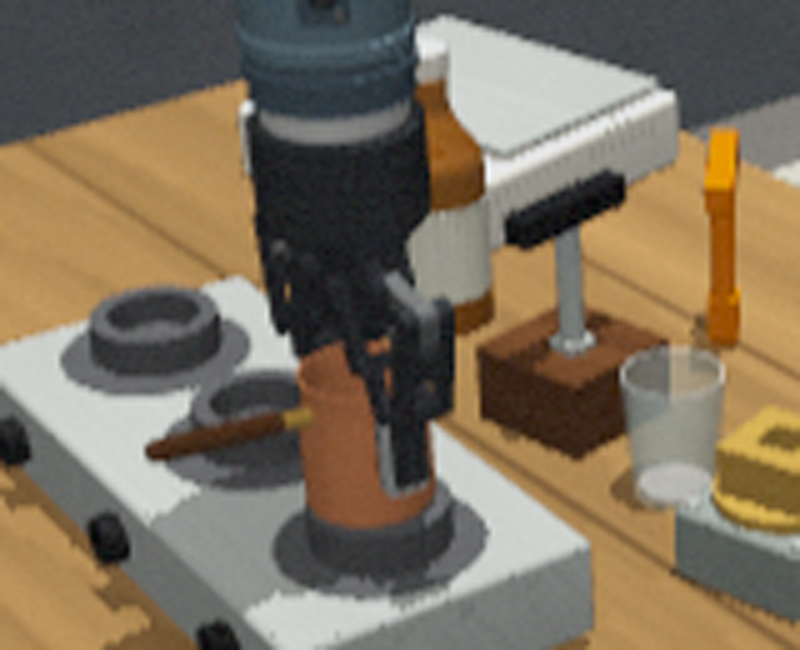

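carry_out(deltas=[[0.5,-1.5,3.5,0,0,0,0],[0.5,-1.5,3.5,2.5,0,0,0],[0.5,-1.5,3.5,3.5,0,0,0]])

```text
clock: 26.72
position: [0.4717, 0.107, 0.2707]
orientation: [[0.052, 0.999, 0.004], [0.999, -0.052, 0.002], [0.002, 0.004, -1.0]]
wrist_force: [0.6, 0.1, -4.1]
gripper_width: 0.059
```

```bash
python3 go.py 0.4675 0.1083 0.269 87; python3 - <<'E'
from det import *
s=grab("side"); crop(s,170,120,330,250,5,"s23c")
E
```

```text
t 26.73 pos [0.4717, 0.107, 0.2707] yaw 87.0 w 0.059 F [0.6, 0.1, -4.1] j [5.0, 16.0, -24.0, 50.0, 0.0, 8.0]
delta [1.1, -4.3, 1.7] [0.004, -0.002, 0.0] rows>= 0.1
```

View pics/s23c.png

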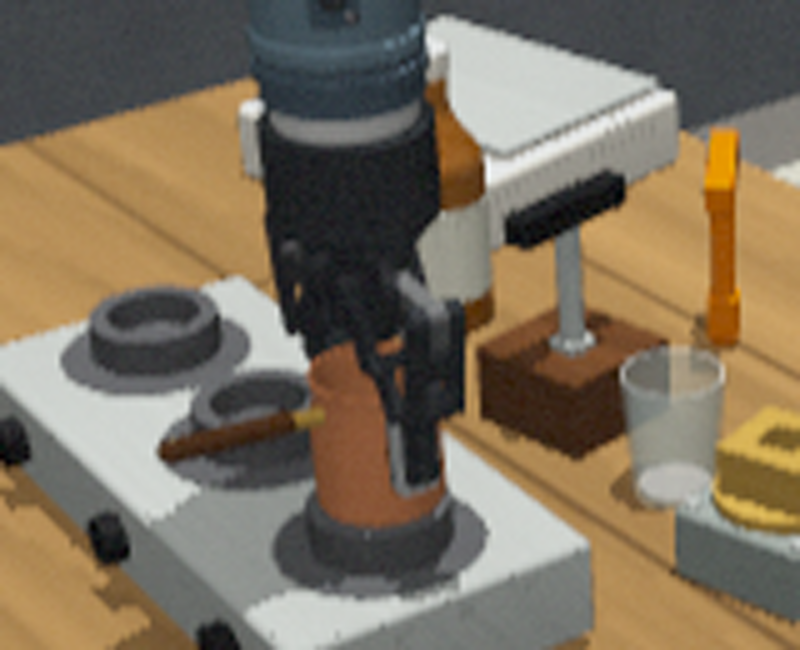

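carry_out(deltas=[[0.5,-0.5,-1,2,0,0,0],[0.5,-0.5,-1,3,0,0,0],[0.5,-0.5,-1,3,0,0,0]])

```text
clock: 27.15
position: [0.4704, 0.1067, 0.2683]
orientation: [[0.052, 0.999, 0.004], [0.999, -0.052, 0.002], [0.002, 0.004, -1.0]]
wrist_force: [-2.1, 0.1, 4.7]
gripper_width: 0.0589
```

```bash
python3 go.py 0.4675 0.1083 0.268 87
```

```text
t 27.15 pos [0.4704, 0.1067, 0.2683] yaw 87.0 w 0.0589 F [-2.1, 0.1, 4.7] j [5.0, 16.0, -24.0, 49.0, 0.0, 8.0]
delta [1.4, -3.0, 0.3] [0.004, -0.002, 0.001] rows>= 0.1
```

Contact felt; release and rise.

carry_out(deltas=[[0,0,0,0,0,0,0],[0,0,0,0,0,0,0],[0,0,0,0,0,0,0],[0,0,0,-60,0,0,0],[0,0,0,-90,0,0,0],[0,0,0,-90,0,0,0],[0,0,0,-90,0,0,0]])

```text
clock: 28.02
position: [0.4699, 0.1064, 0.3566]
orientation: [[0.052, 0.999, 0.003], [0.999, -0.052, 0.002], [0.002, 0.003, -1.0]]
wrist_force: [-0.6, -0.2, -0.9]
gripper_width: 0.0852
```

```bash
python3 go.py 0.4695 -0.368 0.31 84.6; python3 - <<'E'
from det import *
s=grab("side","s24f"); crop(s,170,120,330,250,5,"s24c")
E
```

```text
t 28.02 pos [0.4699, 0.1064, 0.3566] yaw 87.0 w 0.0852 F [-0.6, -0.2, -0.9] j [5.0, 12.0, -16.0, 62.0, 0.0, 8.0]
delta [-473.9, 24.0, 45.7] [0.002, -0.002, 0.042] rows>= 7.6
```

View pics/s24c.png

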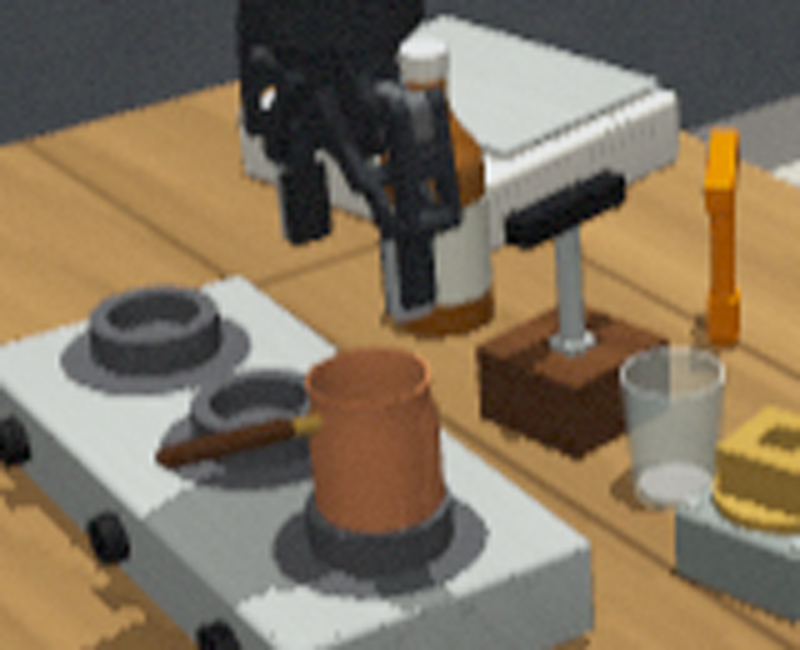

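carry_out(deltas=[[0,-474,24,45,0,0,0.042],[0,-474,24,45,0,0,0.042],[0,-474,24,45,0,0,0.042],[0,-474,24,45,0,0,0.042],[0,-474,24,45,0,0,0.042],[0,-474,24,45,0,0,0.042],[0,-474,24,45,0,0,0.042],[0,-474,24,45,0,0,0.042]])

```text
clock: 29.08
position: [0.4688, -0.3705, 0.3091]
orientation: [[0.096, 0.995, 0.001], [0.995, -0.096, 0.004], [0.004, 0.001, -1.0]]
wrist_force: [0.3, 0.1, 0.0]
gripper_width: 0.0853
```

carry_out(deltas=[[0,0,0,0,0,0,0],[0,0,0,0,0,0,0]])

```text
clock: 29.32
position: [0.4693, -0.3673, 0.31]
orientation: [[0.094, 0.996, 0.001], [0.996, -0.094, 0.005], [0.005, 0.001, -1.0]]
wrist_force: [0.1, 0.2, -0.1]
gripper_width: 0.0851
```

```bash
python3 go.py 0.4695 -0.368 0.188 84.6; python3 - <<'E'
from det import *
s=grab("side","s25")
E
```

```text
t 29.32 pos [0.4693, -0.3673, 0.31] yaw 84.6 w 0.0851 F [0.1, 0.2, -0.1] j [-44.0, 26.0, -2.0, 61.0, 0.0, -39.0]
delta [-1.3, 0.1, 122.0] [0.001, -0.005, 0.0] rows>= 2.0
```

View pics/s25.png

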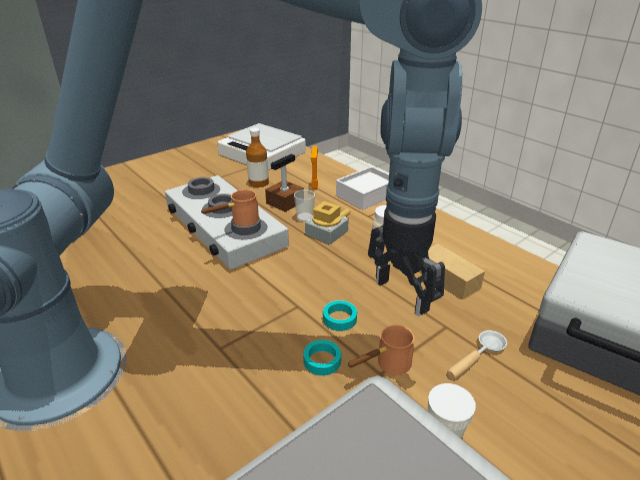

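carry_out(deltas=[[0,-1,0,60,0,-0.005,0],[0,-1,0,122,0,-0.005,0],[0,-1,0,122,0,-0.005,0],[0,-1,0,122,0,-0.005,0]])

```text
clock: 29.88
position: [0.4709, -0.3685, 0.1914]
orientation: [[0.092, 0.996, 0.004], [0.996, -0.092, -0.004], [-0.004, 0.005, -1.0]]
wrist_force: [0.2, -1.1, 1.1]
gripper_width: 0.0853
```

```bash
python3 go.py 0.4695 -0.368 0.186 84.6; python3 - <<'E'
from det import *
s=grab("side"); crop(s,320,250,480,400,4,"s26c")
E
```

```text
t 29.88 pos [0.4709, -0.3685, 0.1914] yaw 84.7 w 0.0853 F [0.2, -1.1, 1.1] j [-44.0, 32.0, -12.0, 46.0, 0.0, -39.0]
delta [0.4, -1.4, 5.4] [0.005, 0.004, 0.002] rows>= 0.1
```

View pics/s26c.png

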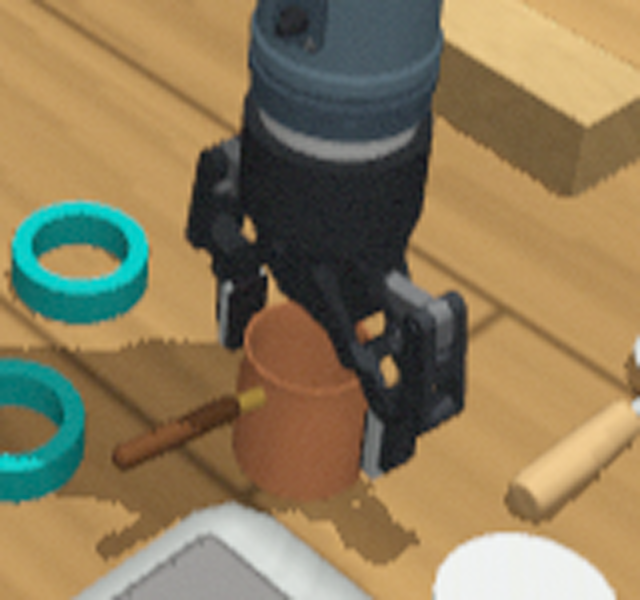

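carry_out(deltas=[[0,0,-5,5,0.003,0.003,0],[0,0,-5,5,0.003,0.003,0],[0.5,0,-5,5,0.003,0.003,0],[0.5,0,-5,5,0.003,0.003,0],[0.5,0,-5,5,0.003,0.003,0],[0.5,0,-5,-30,0.003,0.003,0],[0.5,0,-5,-120,0.003,0.003,0],[0.5,0,-5,-120,0.003,0.003,0]])

```text
clock: 30.92
position: [0.4653, -0.3686, 0.3125]
orientation: [[0.094, 0.996, 0.003], [0.996, -0.094, -0.003], [-0.002, 0.003, -1.0]]
wrist_force: [-0.2, -1.0, -2.4]
gripper_width: 0.0591
```

carry_out(deltas=[[0.5,0,0,-10,0,0,0],[0.5,0,0,-10,0,0,0]])

```text
clock: 31.18
position: [0.4646, -0.3679, 0.3187]
orientation: [[0.094, 0.996, -0.0], [0.996, -0.094, 0.001], [0.001, -0.0, -1.0]]
wrist_force: [-0.6, 0.6, -2.9]
gripper_width: 0.0592
```

```bash
python3 go.py 0.482 0.3475 0.345 87; python3 - <<'E'
from det import *
s=grab("side"); crop(s,320,180,480,330,4,"s27c")
p=get_state()["position"]
for z in (p[2]-.187,): print((proj(s,(p[0],p[1],z))-[320,180])*4)
E
```

```text
t 31.18 pos [0.4646, -0.3679, 0.3187] yaw 84.6 w 0.0592 F [-0.6, 0.6, -2.9] j [-45.0, 26.0, -2.0, 62.0, 0.0, -39.0]
delta [713.9, -49.7, -25.6] [-0.0, -0.001, -0.041] rows>= 11.5
[313.04319793 514.55942989]
```

View pics/s27c.png

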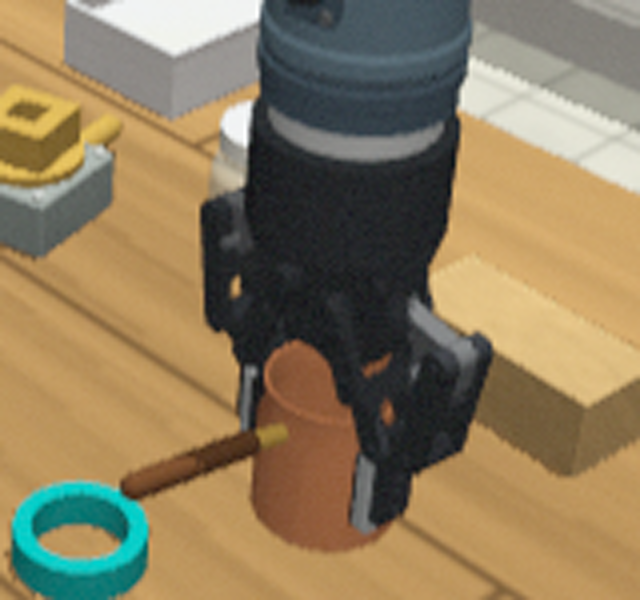

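carry_out(deltas=[[0.5,0,0,-48,0,0,0],[0.5,320,-22,-48,0,0,-0.02],[0.5,320,-22,-48,0,0,-0.02],[0.5,320,-22,-48,0,0,-0.02],[0.5,320,-22,-48,0,0,-0.02],[0.5,320,-22,-48,0,0,-0.02],[0.5,320,-22,-48,0,0,-0.02],[0.5,320,-22,-48,0,0,-0.02]])

```text
clock: 32.22
position: [0.4724, -0.047, 0.3662]
orientation: [[0.072, 0.997, -0.002], [0.997, -0.072, 0.0], [0.0, -0.002, -1.0]]
wrist_force: [1.0, -0.3, -2.5]
gripper_width: 0.0591
```

```bash
python3 go.py 0.482 0.3475 0.367 87
```

```text
t 32.23 pos [0.4724, -0.047, 0.3662] yaw 85.9 w 0.0591 F [1.0, -0.3, -2.5] j [-13.0, 11.0, -16.0, 64.0, -0.0, -9.0]
delta [394.2, -19.0, -0.7] [-0.002, -0.0, -0.02] rows>= 6.3
```

carry_out(deltas=[[0.5,394,-19,0,0,0,-0.02],[0.5,394,-19,0,0,0,-0.02],[0.5,394,-19,0,0,0,-0.02],[0.5,394,-19,0,0,0,-0.02],[0.5,394,-19,0,0,0,-0.02],[0.5,394,-19,0,0,0,-0.02],[0.5,394,-19,0,0,0,-0.02],[0.5,394,-19,0,0,0,-0.02]])

```text
clock: 33.22
position: [0.4839, 0.3467, 0.3665]
orientation: [[0.054, 0.999, -0.0], [0.999, -0.054, -0.001], [-0.001, -0.0, -1.0]]
wrist_force: [-0.3, -0.1, -2.7]
gripper_width: 0.0591
```

carry_out(deltas=[[0.5,0,0,20,0,0,0],[0.5,0,0,80,0,0,0],[0.5,0,0,80,0,0,0],[0.5,0,0,80,0,0,0]])

```text
clock: 33.72
position: [0.4841, 0.3458, 0.2892]
orientation: [[0.056, 0.998, 0.002], [0.998, -0.056, 0.0], [0.001, 0.002, -1.0]]
wrist_force: [-0.2, 0.7, -2.1]
gripper_width: 0.059
```

```bash
python3 go.py 0.482 0.3475 0.272 87; python3 - <<'E'
from det import *
s=grab("side"); crop(s,130,90,290,220,5,"s28c")
E
```

```text
t 33.73 pos [0.4841, 0.3458, 0.2892] yaw 86.8 w 0.059 F [-0.2, 0.7, -2.1] j [29.0, 27.0, -5.0, 58.0, -0.0, 33.0]
delta [1.6, -2.2, 17.1] [0.002, -0.001, -0.004] rows>= 0.3
```

View pics/s28c.png

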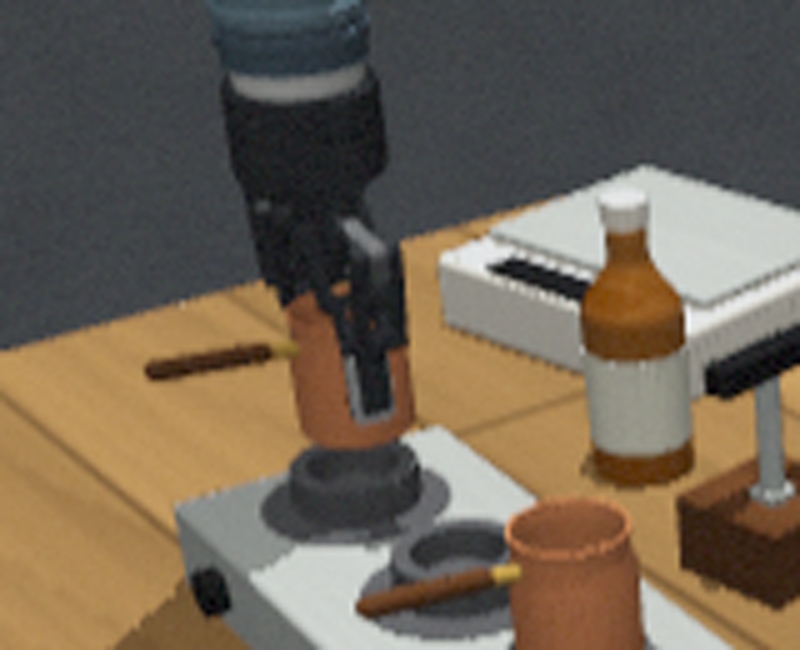

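carry_out(deltas=[[0.5,1,-1,16,0,0,0],[0.5,1,-1,16,0,0,0],[0.5,1,-1,16,0,0,0]])

```text
clock: 34.15
position: [0.482, 0.3482, 0.2719]
orientation: [[0.054, 0.999, 0.001], [0.999, -0.054, 0.0], [0.0, 0.001, -1.0]]
wrist_force: [-0.2, 0.2, -1.5]
gripper_width: 0.0591
```

```bash
python3 go.py 0.482 0.3475 0.268 87; python3 - <<'E'
from det import *
s=grab("side"); crop(s,130,90,290,220,5,"s29c")
E
```

```text
t 34.15 pos [0.482, 0.3482, 0.2719] yaw 86.9 w 0.0591 F [-0.2, 0.2, -1.5] j [30.0, 28.0, -6.0, 56.0, -0.0, 33.0]
delta [-0.7, 0.0, 3.9] [0.001, -0.0, -0.001] rows>= 0.1
```

View pics/s29c.png

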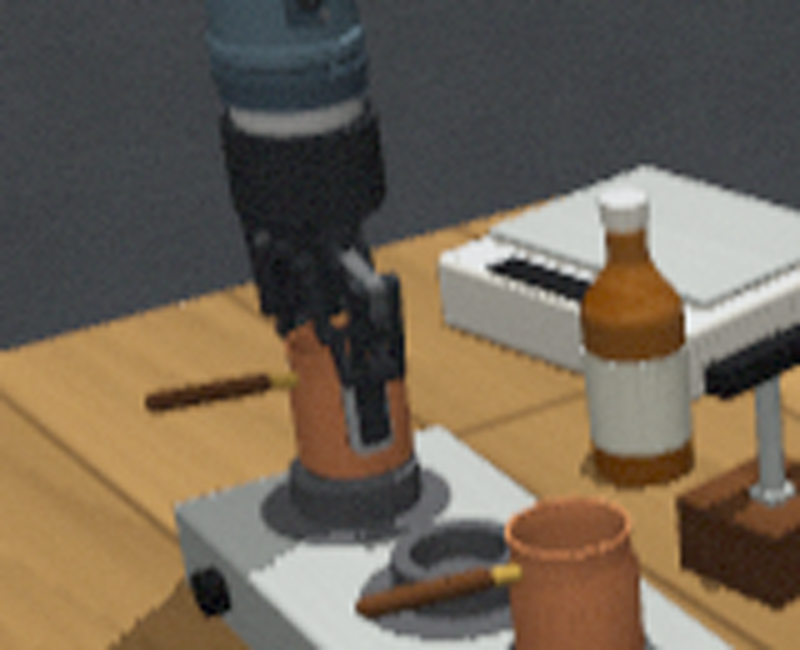

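Pot base spans x 297–412, ring 290–420: centred. Lower and release.

carry_out(deltas=[[0.5,-0.5,1,3,0,0,0],[0.5,-0.5,1,4.5,0,0,0],[0.5,-0.5,1,4.5,0,0,0]])

```text
clock: 34.58
position: [0.483, 0.3475, 0.2672]
orientation: [[0.054, 0.999, 0.001], [0.999, -0.054, 0.0], [0.0, 0.001, -1.0]]
wrist_force: [-0.2, 0.2, -1.0]
gripper_width: 0.0591
```

carry_out(deltas=[[0,0,0,0,0,0,0],[0,0,0,0,0,0,0],[0,0,0,0,0,0,0],[0,0,0,-60,0,0,0],[0,0,0,-110,0,0,0],[0,0,0,-110,0,0,0],[0,0,0,-110,0,0,0]])

```text
clock: 35.45
position: [0.4829, 0.3474, 0.377]
orientation: [[0.054, 0.999, 0.001], [0.999, -0.054, 0.0], [0.0, 0.001, -1.0]]
wrist_force: [-0.2, -0.5, 0.5]
gripper_width: 0.085
```

```bash
python3 go.py 0.674 0.237 0.36 100.6; python3 - <<'E'
from det import *
s=grab("side","s30"); crop(s,130,120,290,250,5,"s30c")
t=grab("top","t30")
E
```

```text
t 35.45 pos [0.4829, 0.3474, 0.377] yaw 86.9 w 0.085 F [-0.2, -0.5, 0.5] j [30.0, 24.0, 5.0, 70.0, 0.0, 33.0]
delta [-100.0, 196.8, 17.1] [0.001, -0.0, -0.239] rows>= 3.5
```

View pics/s30c.png

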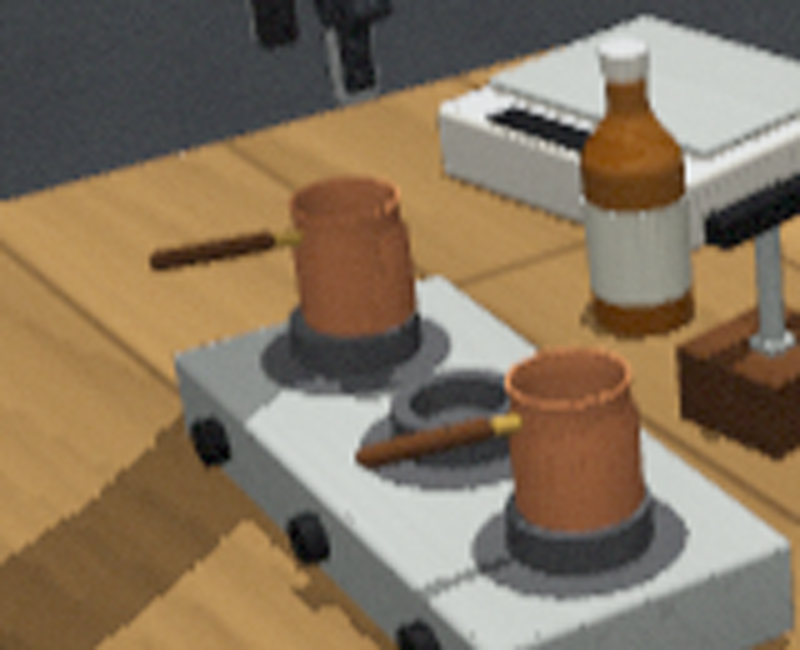

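View pics/t30.png

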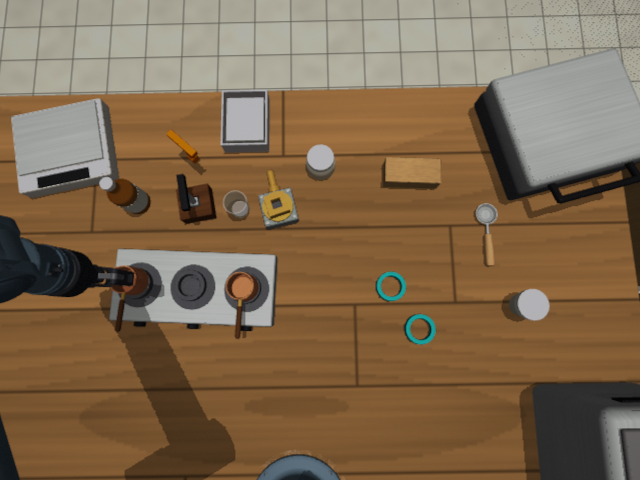

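carry_out(deltas=[[0.4,-100,60,-20,0,0,-0.239],[0.4,-100,60,-20,0,0,-0.239],[0.4,-100,197,10,0,0,-0.239],[0.4,-100,197,10,0,0,-0.239],[0.4,-100,197,10,0,0,-0.239],[0.4,-100,197,10,0,0,-0.239],[0.4,-100,197,10,0,0,-0.239]])

```text
clock: 36.42
position: [0.6735, 0.2372, 0.3668]
orientation: [[-0.185, 0.983, -0.001], [0.983, 0.185, 0.0], [0.0, -0.001, -1.0]]
wrist_force: [0.7, -0.9, 0.9]
gripper_width: 0.0508
```

```bash
python3 go.py 0.674 0.237 0.31 100.6; python3 - <<'E'
from det import *
s=grab("side","s31"); crop(s,190,100,350,230,5,"s31c")
t=grab("top"); crop(t,110,160,290,340,4,"t31c")
p=get_state()["position"]; 
for z in (p[2]-.155,p[2]-.173):print((proj(s,(p[0],p[1],z))-[190,100])*5)
E
```

```text
t 36.42 pos [0.6735, 0.2372, 0.3668] yaw 100.6 w 0.0508 F [0.7, -0.9, 0.9] j [14.0, 40.0, 30.0, 80.0, 0.0, 4.0]
delta [-0.4, 0.6, 56.8] [-0.001, -0.0, 0.001] rows>= 0.9
[453.79472877 147.94125854]
[455.42667693 181.18149438]
```

View pics/s31c.png

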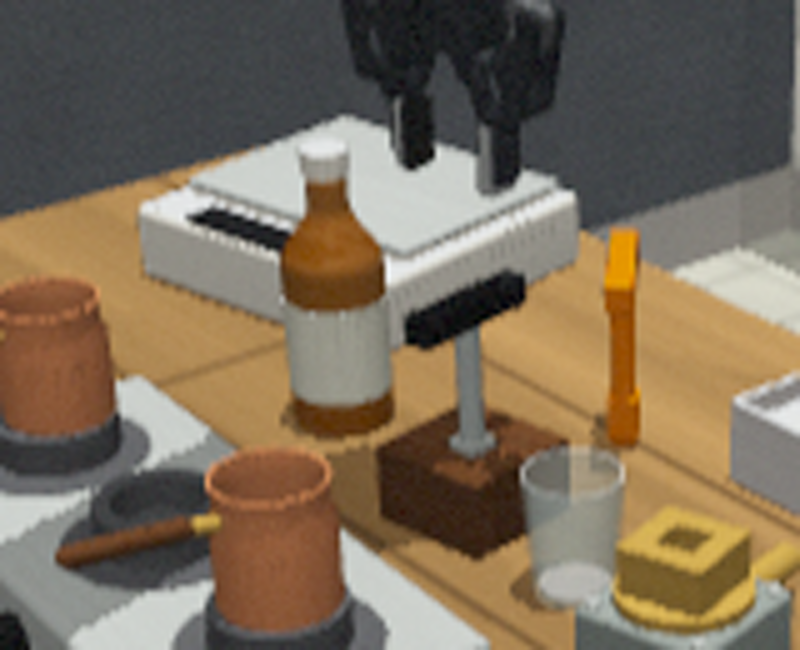

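View pics/t31c.png

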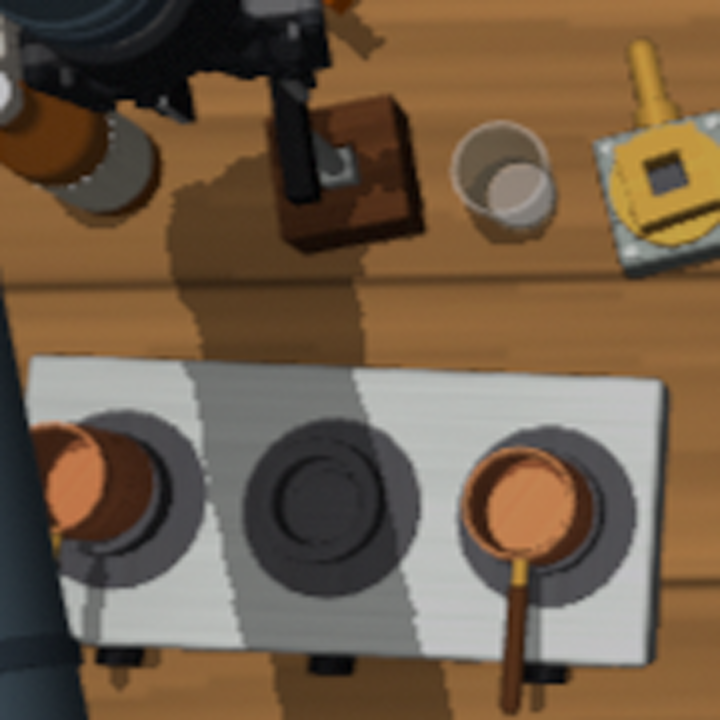

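carry_out(deltas=[[0.4,0,0.5,40,0,0,0],[0.4,0,0.5,85,0,0,0],[0.4,0,0.5,85,0,0,0],[0.4,0,0.5,85,0,0,0]], newtons=60)

```text
clock: 37.02
position: [0.6748, 0.2375, 0.2847]
orientation: [[-0.185, 0.983, 0.003], [0.983, 0.185, 0.001], [0.0, 0.003, -1.0]]
wrist_force: [0.5, -0.3, 0.7]
gripper_width: 0.0514
```

```bash
python3 go.py 0.674 0.237 0.281 100.6; python3 - <<'E'
from det import *
s=grab("side"); crop(s,240,120,320,200,8,"s32c")
t=grab("top"); crop(t,140,140,240,240,6,"t32c")
E
```

```text
t 37.02 pos [0.6748, 0.2375, 0.2847] yaw 100.6 w 0.0514 F [0.5, -0.3, 0.7] j [14.0, 41.0, 20.0, 68.0, 0.0, 4.0]
delta [-0.3, -0.9, 3.7] [0.003, -0.0, 0.001] rows>= 0.1
```

View pics/s32c.png

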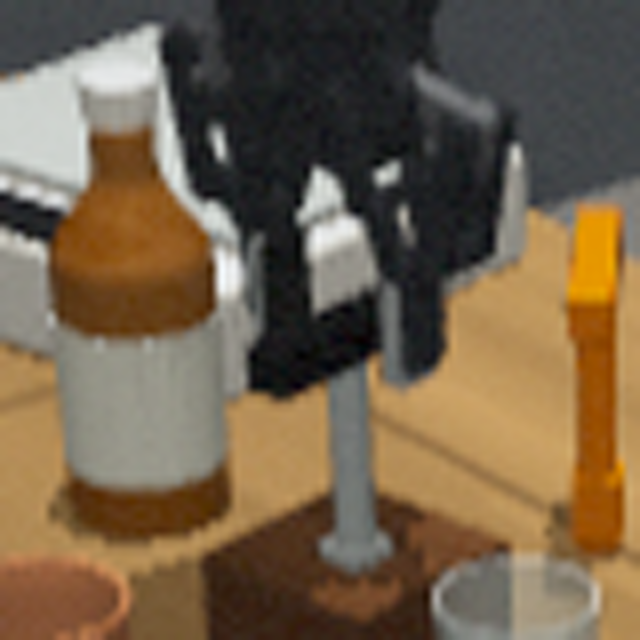

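View pics/t32c.png

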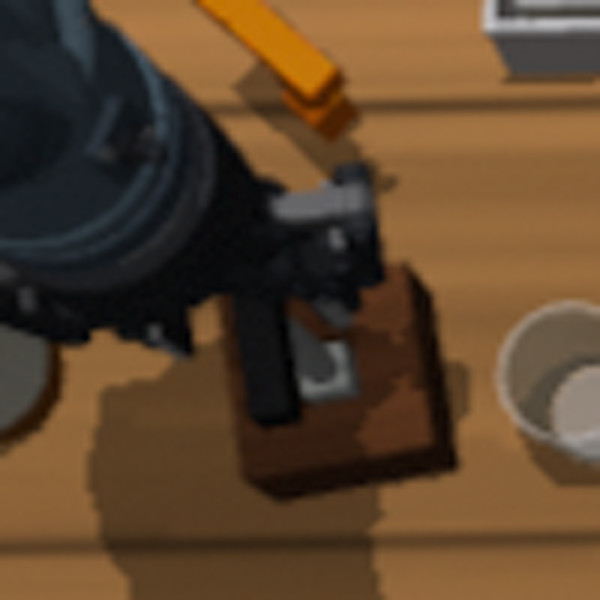

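carry_out(deltas=[[0.4,0,-1,2.5,0.003,0,0],[1,0,-1,2.5,0.003,0,0],[1,0,-1,2.5,0.003,0,0],[1,0,-1,2.5,0.003,0,0],[1,0,-1,2.5,0.003,0,0],[1,0,-1,2.5,0.003,0,0]])

```text
clock: 37.88
position: [0.674, 0.2369, 0.2801]
orientation: [[-0.184, 0.983, -0.002], [0.983, 0.184, -0.0], [0.0, -0.002, -1.0]]
wrist_force: [-0.9, -0.8, 3.4]
gripper_width: 0.0152
```

```bash
python3 go.py 0.674 0.237 0.372 100.6
```

```text
t 37.88 pos [0.674, 0.2369, 0.2801] yaw 100.6 w 0.0152 F [-0.9, -0.8, 3.4] j [14.0, 41.0, 19.0, 68.0, 0.0, 4.0]
delta [0.1, -0.1, -91.9] [-0.002, -0.0, 0.0] rows>= 1.5
```

carry_out(deltas=[[1,0,0,-30,0,0,0],[1,0,0,-60,0,0,0],[1,0,0,-95,0,0,0],[1,0,0,-95,0,0,0],[1,0,0,-95,0,0,0]])

```text
clock: 38.5
position: [0.6739, 0.237, 0.3731]
orientation: [[-0.184, 0.983, -0.005], [0.983, 0.184, -0.001], [0.0, -0.005, -1.0]]
wrist_force: [0.1, 0.0, -1.5]
gripper_width: 0.0149
```

```bash
python3 go.py 0.660 0.0415 0.372 107; python3 - <<'E'
from det import *
s=grab("side"); crop(s,240,100,320,200,6,"s33c")
t=grab("top"); crop(t,140,120,240,240,5,"t33c")
p=np.array(get_state()["position"])
print((proj(s,p-[0,0,.265])-[240,100])*6,(proj(t,p-[0,0,.265])-[140,120])*5,(proj(s,p-[0,0,.18])-[240,100])*6)
E
```

```text
t 38.5 pos [0.6739, 0.237, 0.3731] yaw 100.6 w 0.0149 F [0.1, 0.0, -1.5] j [14.0, 40.0, 31.0, 81.0, 0.0, 4.0]
delta [-189.6, -49.6, 1.3] [-0.005, -0.001, -0.111] rows>= 3.1
[257.06361392 403.67375695] [229.17198148 375.57220277] [248.26784328 223.50281903]
```

View pics/s33c.png

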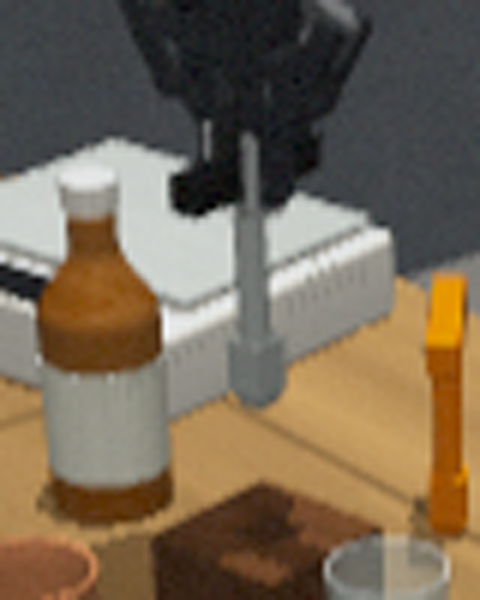

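View pics/t33c.png

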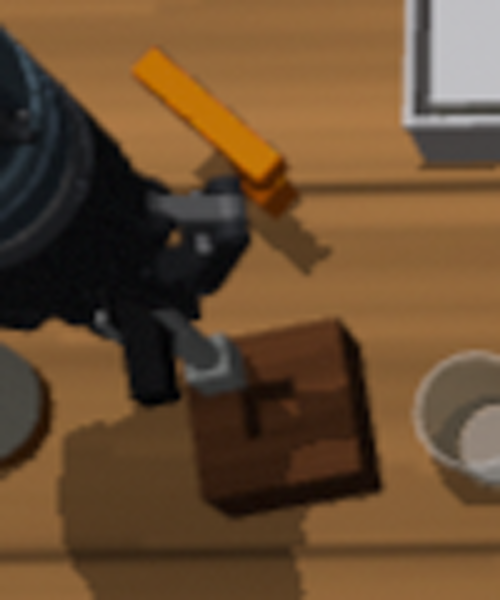

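carry_out(deltas=[[1,-190,-49.5,0,-0.003,0,-0.111],[1,-190,-49.5,0,-0.003,0,-0.111],[1,-190,-49.5,0,-0.003,0,-0.111],[1,-190,-49.5,0,-0.003,0,-0.111],[1,-190,-49.5,0,-0.003,0,-0.111],[1,-190,-49.5,0,-0.003,0,-0.111]])

```text
clock: 39.35
position: [0.6603, 0.0426, 0.3742]
orientation: [[-0.294, 0.956, -0.001], [0.956, 0.294, 0.001], [0.001, -0.0, -1.0]]
wrist_force: [0.3, 0.3, -1.1]
gripper_width: 0.0147
```

```bash
python3 go.py 0.660 0.0415 0.342 107; python3 - <<'E'
from det import *
s=grab("side"); crop(s,280,120,380,250,6,"s34c")
t=grab("top"); crop(t,220,130,320,250,6,"t34c")
p=np.array(get_state()["position"])
print((proj(s,p-[0,0,.265])-[280,120])*6,(proj(t,p-[0,0,.265])-[220,130])*6)
E
```

```text
t 39.35 pos [0.6603, 0.0426, 0.3742] yaw 107.1 w 0.0147 F [0.3, 0.3, -1.1] j [-2.0, 33.0, 18.0, 75.0, 0.0, -19.0]
delta [-1.0, -0.6, 32.2] [-0.0, -0.001, 0.001] rows>= 0.5
[277.50702917 444.28309536] [322.96473943 413.42504786]
```

View pics/s34c.png

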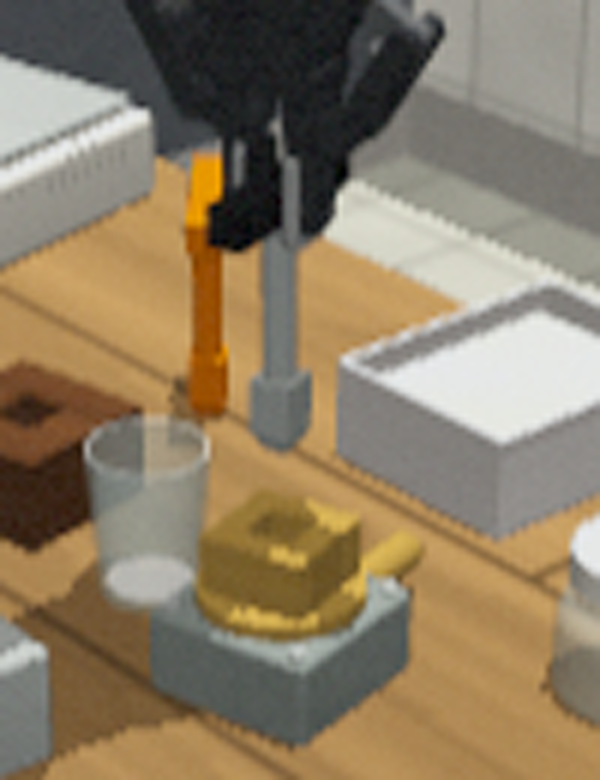

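View pics/t34c.png

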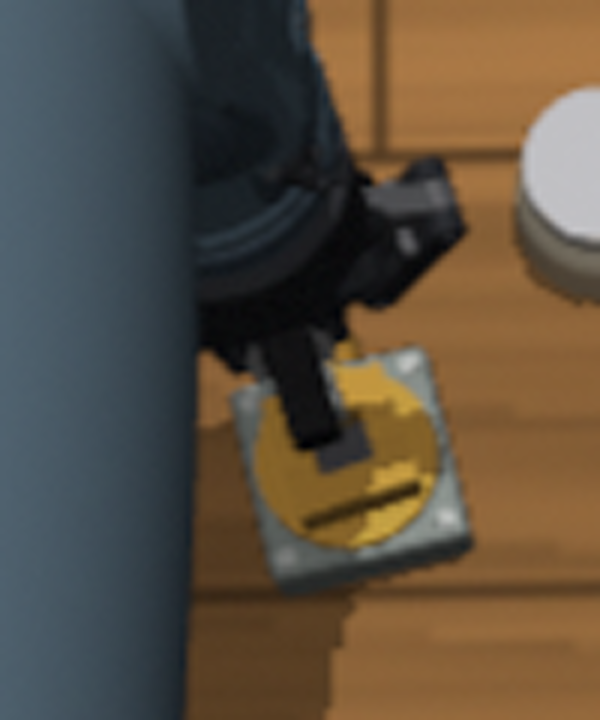

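carry_out(deltas=[[1,-1,-0.5,15,0,0,0],[1,-1,-0.5,28,0,0,0],[1,-1,-0.5,28,0,0,0]])

```text
clock: 39.83
position: [0.6594, 0.0403, 0.3444]
orientation: [[-0.292, 0.956, -0.004], [0.956, 0.292, 0.001], [0.002, -0.004, -1.0]]
wrist_force: [-0.7, 0.4, -1.6]
gripper_width: 0.0151
```

```bash
python3 go.py 0.660 0.0415 0.314 107; python3 - <<'E'
from det import *
s=grab("side"); crop(s,300,170,360,250,9,"s35c")
p=np.array(get_state()["position"])
print((proj(s,p-[0,0,.265])-[300,170])*9,(proj(s,(.66,.0415,.074))-[300,170])*9)
E
```

```text
t 39.83 pos [0.6594, 0.0403, 0.3444] yaw 107.0 w 0.0151 F [-0.7, 0.4, -1.6] j [-2.0, 33.0, 14.0, 71.0, 0.0, -19.0]
delta [0.9, 1.1, 30.4] [-0.004, -0.002, -0.0] rows>= 0.5
[240.30577211 315.38697821] [237.89810137 334.1259606 ]
```

View pics/s35c.png

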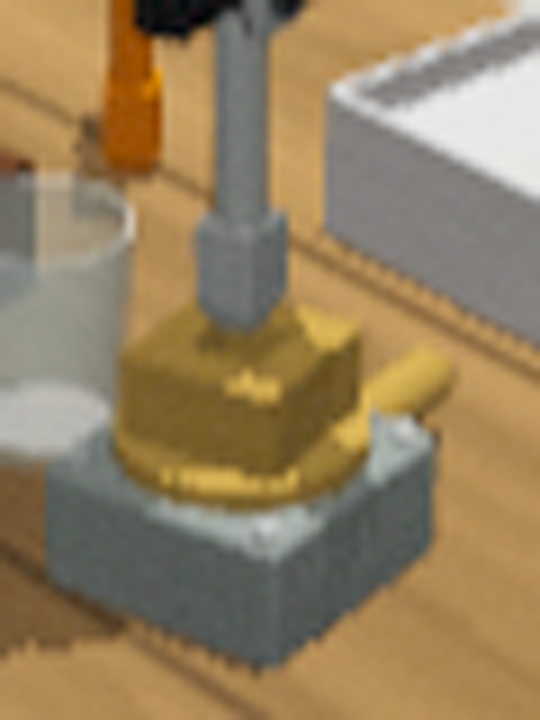

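carry_out(deltas=[[1,0.5,0.5,6,-0.003,0,0],[1,0.5,0.5,12,-0.003,0,0],[1,0.5,0.5,16,-0.003,0,0],[1,0.5,0.5,16,-0.003,0,0]])

```text
clock: 40.38
position: [0.6602, 0.0405, 0.3303]
orientation: [[-0.292, 0.956, 0.002], [0.956, 0.292, 0.001], [0.001, 0.002, -1.0]]
wrist_force: [-1.5, -0.4, -1.6]
gripper_width: 0.0148
```

```bash
python3 go.py 0.660 0.0415 0.314 107
```

```text
t 40.38 pos [0.6602, 0.0405, 0.3303] yaw 107.0 w 0.0148 F [-1.5, -0.4, -1.6] j [-2.0, 33.0, 12.0, 69.0, 0.0, -19.0]
delta [1.0, 0.1, 16.3] [0.002, -0.001, -0.001] rows>= 0.3
```

carry_out(deltas=[[1,0.5,0,5,0,0,0],[1,0.5,0,10,0,0,0],[1,0.5,0,15,0,0,0],[1,0.5,0,15,0,0,0]])

```text
clock: 40.88
position: [0.6602, 0.0411, 0.3149]
orientation: [[-0.292, 0.956, 0.002], [0.956, 0.292, 0.001], [0.001, 0.002, -1.0]]
wrist_force: [-2.4, -0.1, -3.1]
gripper_width: 0.0151
```

```bash
python3 go.py 0.660 0.0415 0.314 107; python3 - <<'E'
from det import *
s=grab("side"); crop(s,280,130,360,250,6,"s36c")
E
```

```text
t 40.88 pos [0.6602, 0.0411, 0.3149] yaw 107.0 w 0.0151 F [-2.4, -0.1, -3.1] j [-2.0, 34.0, 11.0, 67.0, 0.0, -19.0]
delta [0.4, -0.1, 0.9] [0.002, -0.001, -0.001] rows>= 0.0
```

View pics/s36c.png

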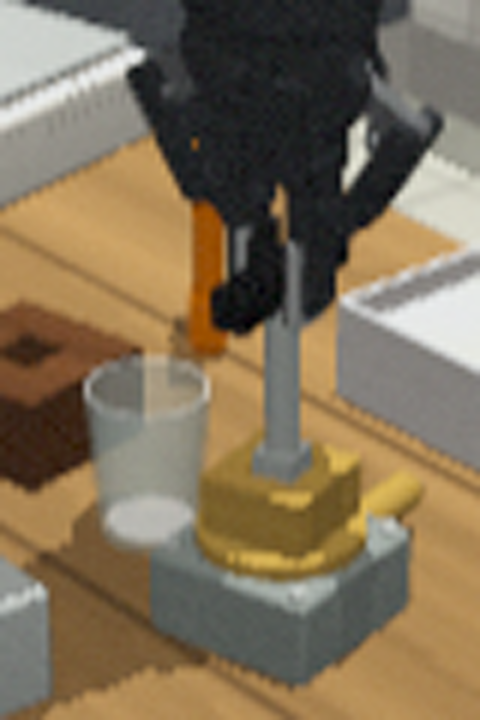

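carry_out(deltas=[[1,0,0,0,0,0,-0.15],[1,0,0,0,0,0,-0.3],[1,0,0,0,0,0,-0.45],[1,0,0,0,0,0,-0.6],[1,0,0,0,0,0,-0.75],[1,0,0,0,0,0,-0.9],[1,0,0,0,0,0,-1.05],[1,0,0,0,0,0,-1.05]])

```text
clock: 41.92
position: [0.6598, 0.0406, 0.3154]
orientation: [[-0.974, 0.225, 0.001], [0.225, 0.974, -0.0], [-0.001, -0.0, -1.0]]
wrist_force: [-5.1, -4.0, -0.9]
gripper_width: 0.0153
```

```bash
python3 go.py 0.660 0.0411 0.314 186; python3 - <<'E'
from det import *
s=grab("side"); crop(s,280,130,360,250,6,"s37c")
t=grab("top"); crop(t,220,130,320,250,6,"t37c")
print(np.round(get_state()["wrist_torque"],2))
E
```

```text
t 41.92 pos [0.6598, 0.0406, 0.3154] yaw 167.0 w 0.0153 F [-5.1, -4.0, -0.9] j [-2.0, 34.0, 11.0, 67.0, -0.0, -79.0]
delta [-0.1, 0.5, 1.4] [-0.0, 0.001, -0.331] rows>= 1.8
[-0.88  1.24 -0.02]
```

View pics/s37c.png

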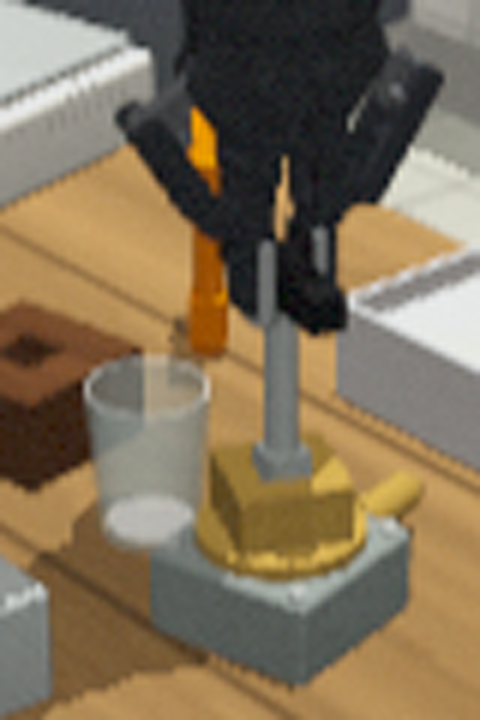

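View pics/t37c.png

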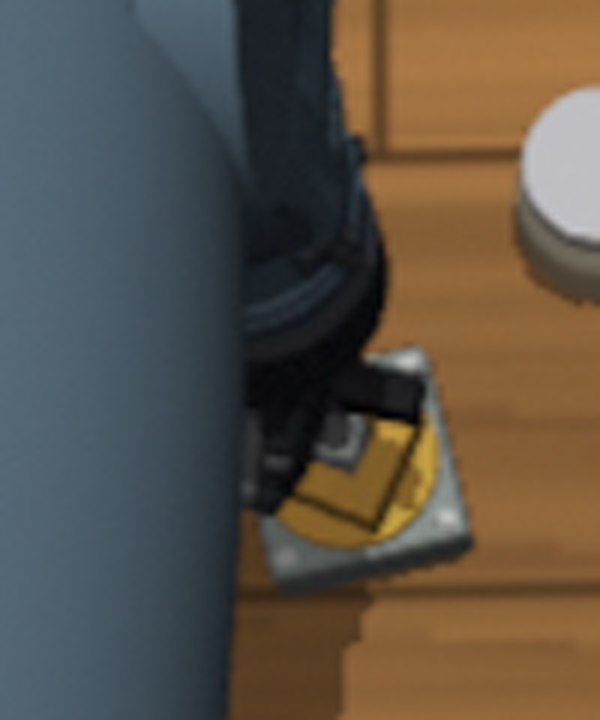

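carry_out(deltas=[[1,0,0.3,0.5,0,0,-0.12],[1,0,0.3,0.5,0,0,-0.24],[1,0,0.3,0.5,0,0,-0.3],[1,0,0.3,0.5,0,0,-0.3]])

```text
clock: 42.52
position: [0.6598, 0.0407, 0.3153]
orientation: [[-0.997, -0.072, 0.001], [-0.072, 0.997, -0.001], [-0.001, -0.001, -1.0]]
wrist_force: [-5.4, -5.0, 0.1]
gripper_width: 0.015
```

```bash
python3 go.py 0.660 0.0411 0.314 186; python3 -c "
from plant import *; s=get_state(); print(s['wrist_torque'],s['tau'])"
```

```text
t 42.52 pos [0.6598, 0.0407, 0.3153] yaw -175.9 w 0.015 F [-5.4, -5.0, 0.1] j [-2.0, 34.0, 11.0, 67.0, -0.0, -96.0]
delta [-0.2, 0.4, 1.3] [-0.001, 0.001, -0.033] rows>= 0.2
[-1.09960201  1.38662671 -0.03631966] [  2.39457719 -56.26444101  29.3445164   -2.58958876   1.55556768
  -0.15095049]
```

carry_out(deltas=[[1,0,0,0,0,0,-0.08],[1,0,0,0,0,0,-0.12],[1,0,0,0,0,0,-0.12]])

```text
clock: 42.9
position: [0.6596, 0.0405, 0.3152]
orientation: [[-0.982, -0.19, 0.001], [-0.19, 0.982, -0.002], [-0.0, -0.002, -1.0]]
wrist_force: [-5.8, -3.8, 0.8]
gripper_width: 0.0149
```

```bash
python3 go.py 0.660 0.0411 0.314 186; python3 - <<'E'
from det import *
s=grab("side"); crop(s,280,130,360,250,6,"s38c")
t=grab("top"); crop(t,220,130,320,250,6,"t38c")
s=get_state(); print(s['wrist_torque'],s['tau'])
E
```

```text
t 42.9 pos [0.6596, 0.0405, 0.3152] yaw -169.0 w 0.0149 F [-5.8, -3.8, 0.8] j [-2.0, 34.0, 11.0, 67.0, -0.0, -103.0]
delta [-0.5, 0.6, 1.2] [-0.002, 0.0, 0.086] rows>= 0.5
[-1.26194086  1.57158901 -0.30748994] [  3.00133042 -56.30188107  29.61969674  -2.86050729   1.77851178
  -0.30264496]
```

View pics/t38c.png

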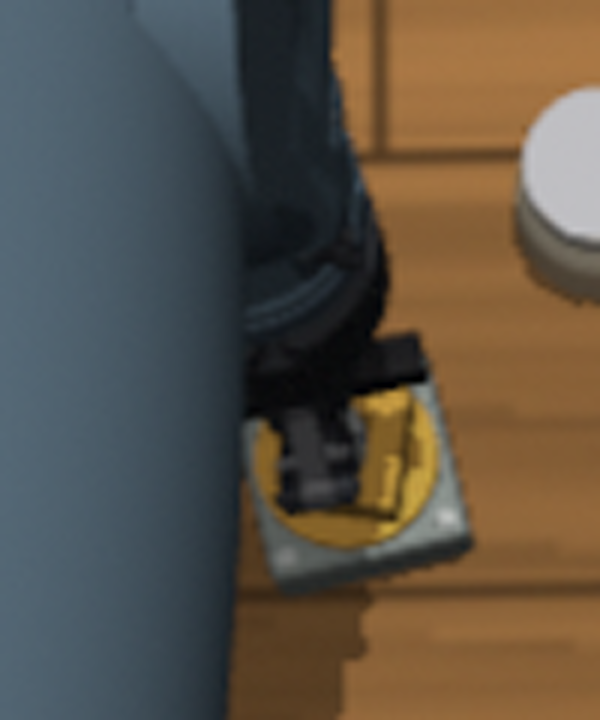

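carry_out(deltas=[[1,0,0,0,0,0,0.1],[1,0,0,0,0,0,0.17],[1,0,0,-10,0,0,0.17],[1,0,0,-25,0,0,0.17],[1,0,0,-45,0,0,0.17],[1,0,0,-62,0,0,0.17],[1,0,0,-62,0,0,0.17]])

```text
clock: 43.88
position: [0.6619, 0.042, 0.3814]
orientation: [[-1.0, -0.026, 0.012], [-0.026, 1.0, 0.003], [-0.012, 0.003, -1.0]]
wrist_force: [0.6, -0.3, -0.7]
gripper_width: 0.0149
```

```bash
python3 go.py 0.674 0.237 0.378 100.6; python3 - <<'E'
from det import *
s=grab("side"); crop(s,270,110,370,250,5,"s39c")
t=grab("top"); crop(t,220,130,320,250,6,"t39c")
p=np.array(get_state()["position"])
print((proj(s,p-[0,0,.265])-[270,110])*5)
E
```

```text
t 43.88 pos [0.6619, 0.042, 0.3814] yaw -178.5 w 0.0149 F [0.6, -0.3, -0.7] j [-2.0, 32.0, 18.0, 75.0, 0.0, -93.0]
delta [-17.2, 194.6, 4.1] [0.011, 0.008, 1.412] rows>= 7.6
[283.38470159 413.4224179 ]
```

View pics/s39c.png

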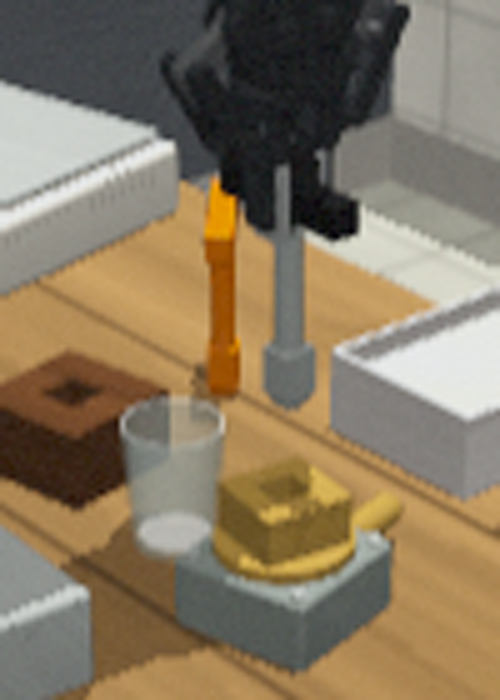

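View pics/t39c.png

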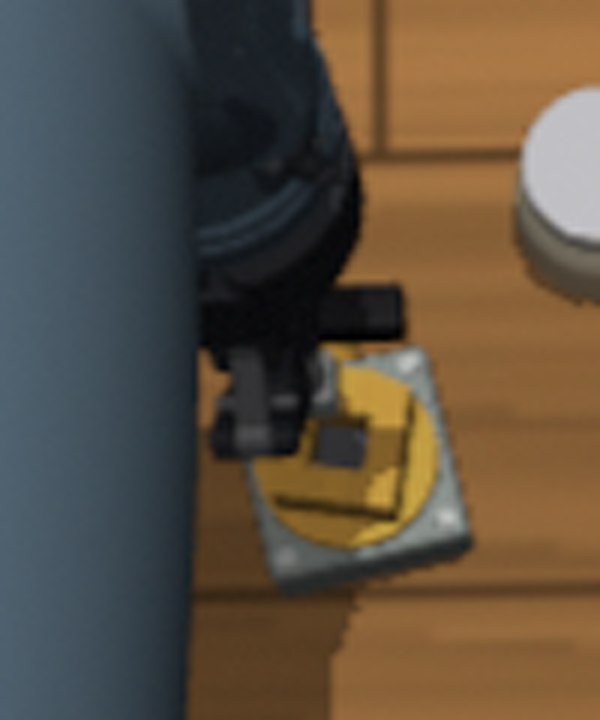

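carry_out(deltas=[[1,-17,194.5,0,0.005,0.008,1.412],[1,-17,194.5,0,0.005,0.008,1.412],[1,-17,194.5,0,0.005,0.008,1.412],[1,-17,194.5,0,0.005,0.008,1.412],[1,-17,194.5,0,0.005,0.008,1.412],[1,-17,194.5,0,0.005,0.008,1.412],[1,-17,194.5,0,0.005,0.008,1.412],[1,-17,194.5,0,0.005,0.008,1.412]])

```text
clock: 44.98
position: [0.6723, 0.2365, 0.3766]
orientation: [[-0.179, 0.984, -0.007], [0.984, 0.18, 0.003], [0.004, -0.006, -1.0]]
wrist_force: [0.6, 0.2, -0.8]
gripper_width: 0.015
```

carry_out(deltas=[[1,0,0,0,0,0,0.08],[1,0,0,0,0,0,0.08]])

```text
clock: 45.22
position: [0.6723, 0.2364, 0.3768]
orientation: [[-0.105, 0.994, -0.006], [0.994, 0.105, 0.003], [0.003, -0.006, -1.0]]
wrist_force: [-0.3, 1.0, -0.4]
gripper_width: 0.0148
```

```bash
python3 go.py 0.674 0.237 0.335 100.6; python3 - <<'E'
from det import *
s=grab("side"); crop(s,250,100,320,220,6,"s40c")
t=grab("top"); crop(t,140,120,240,240,6,"t40c")
p=np.array(get_state()["position"])
print((proj(s,p-[0,0,.265])-[250,100])*6,(proj(t,p-[0,0,.265])-[140,120])*6)
E
```

```text
t 45.23 pos [0.6723, 0.2364, 0.3768] yaw 96.0 w 0.0148 F [-0.3, 1.0, -0.4] j [14.0, 40.0, 31.0, 81.0, 0.0, 8.0]
delta [0.2, 2.0, 41.8] [-0.006, -0.004, -0.08] rows>= 0.7
[194.97390738 395.03885475] [272.3221014  450.66209571]
```

View pics/s40c.png

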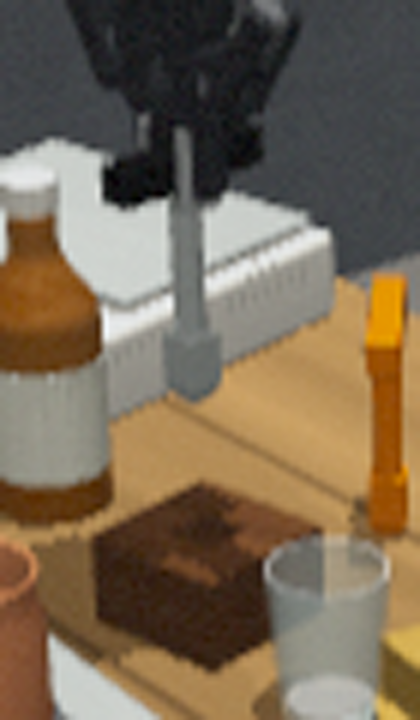

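View pics/t40c.png

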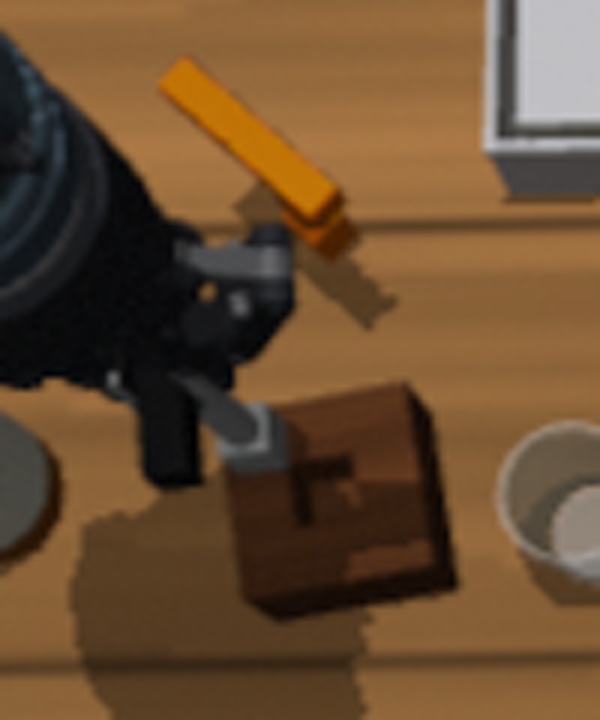

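carry_out(deltas=[[1,0,2,0,-0.006,-0.004,-0.08],[1,0,2,30,-0.006,-0.004,-0.08],[1,0,2,54,-0.006,-0.004,-0.08],[1,0,2,54,-0.006,-0.004,-0.08]])

```text
clock: 45.82
position: [0.6731, 0.2364, 0.3209]
orientation: [[-0.184, 0.983, -0.004], [0.983, 0.184, -0.002], [-0.001, -0.004, -1.0]]
wrist_force: [-0.3, 0.0, -1.5]
gripper_width: 0.0147
```

```bash
python3 go.py 0.674 0.237 0.30 100.6; python3 - <<'E'
from det import *
s=grab("side"); crop(s,260,140,310,210,9,"s41c")
t=grab("top"); crop(t,170,170,220,230,9,"t41c")
p=np.array(get_state()["position"])
print((proj(s,p-[0,0,.265])-[260,140])*9,(proj(s,(.674,.237,.045))-[260,140])*9,(proj(t,p-[0,0,.265])-[170,170])*9,(proj(t,(.674,.237,.045))-[170,170])*9)
E
```

```text
t 45.83 pos [0.6731, 0.2364, 0.3209] yaw 100.6 w 0.0147 F [-0.3, 0.0, -1.5] j [14.0, 41.0, 24.0, 73.0, -0.0, 4.0]
delta [0.5, 1.1, 20.9] [-0.004, 0.001, -0.0] rows>= 0.3
[214.48468882 390.50764175] [215.50712617 431.72811207] [200.89837057 272.71705534] [215.16620371 286.49338531]
```

View pics/s41c.png

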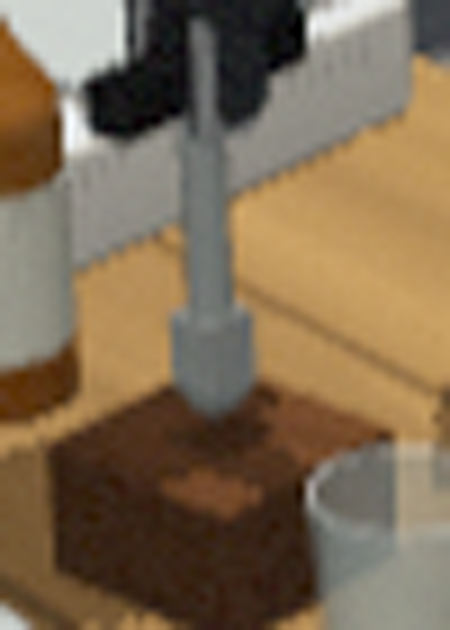

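View pics/t41c.png

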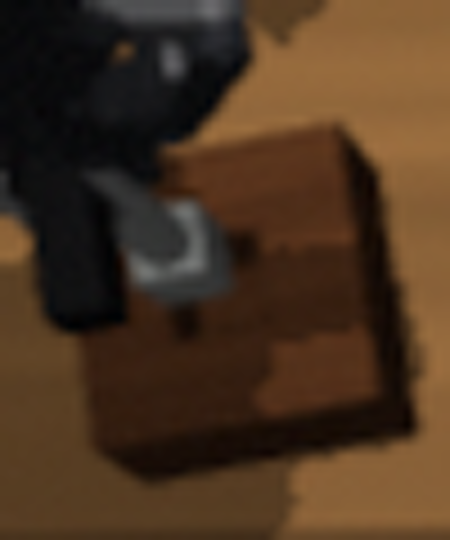

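carry_out(deltas=[[1,0.5,1,6,-0.004,0,0],[1,0.5,1,14,-0.004,0,0],[1,0.5,1,22,-0.004,0,0],[1,0.5,1,22,-0.004,0,0]])

```text
clock: 46.42
position: [0.6745, 0.2371, 0.3003]
orientation: [[-0.183, 0.983, 0.003], [0.983, 0.183, -0.001], [-0.001, 0.003, -1.0]]
wrist_force: [-0.3, 0.0, -1.1]
gripper_width: 0.0151
```

```bash
python3 go.py 0.674 0.237 0.28 100.6; python3 - <<'E'
from det import *
s=grab("side"); crop(s,260,140,310,210,9,"s42c")
E
```

```text
t 46.42 pos [0.6745, 0.2371, 0.3003] yaw 100.6 w 0.0151 F [-0.3, 0.0, -1.1] j [14.0, 41.0, 21.0, 70.0, -0.0, 4.0]
delta [0.0, -0.6, 20.3] [0.003, 0.001, -0.001] rows>= 0.3
```

View pics/s42c.png

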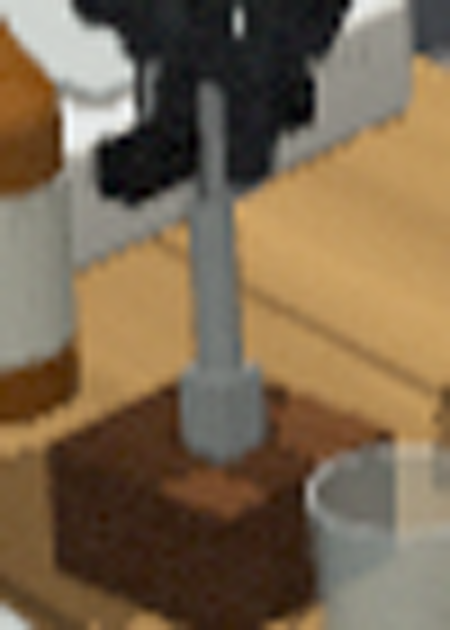

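Tip is entering the hole without force. Continue down.

carry_out(deltas=[[1,0,-0.5,8,0.003,0,0],[1,0,-0.5,15,0.003,0,0],[1,0,-0.5,19,0.003,0,0],[1,0,-0.5,19,0.003,0,0]])

```text
clock: 46.98
position: [0.6744, 0.2371, 0.282]
orientation: [[-0.183, 0.983, 0.001], [0.983, 0.183, -0.001], [-0.001, 0.001, -1.0]]
wrist_force: [0.7, 0.0, -1.4]
gripper_width: 0.0149
```

```bash
python3 go.py 0.674 0.237 0.28 100.6; python3 - <<'E'
from det import *
s=grab("side"); crop(s,260,140,310,210,9,"s43c")
E
```

```text
t 46.98 pos [0.6744, 0.2371, 0.282] yaw 100.6 w 0.0149 F [0.7, 0.0, -1.4] j [14.0, 41.0, 19.0, 68.0, -0.0, 4.0]
delta [-0.0, -0.4, 2.0] [0.001, 0.001, -0.001] rows>= 0.0
```

View pics/s43c.png

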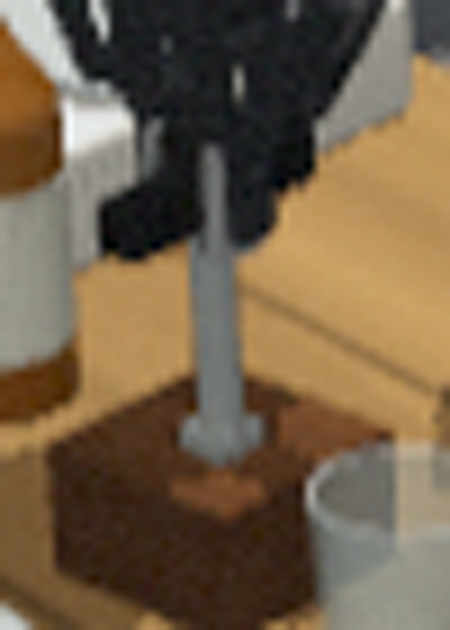

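carry_out(deltas=[[1,0,0,2,0,0,0],[1,0,0,2.5,0,0,0],[1,0,0,2.5,0,0,0]])

```text
clock: 47.4
position: [0.6747, 0.2371, 0.2803]
orientation: [[-0.183, 0.983, 0.002], [0.983, 0.183, -0.0], [-0.001, 0.002, -1.0]]
wrist_force: [-0.3, 0.4, -1.0]
gripper_width: 0.015
```

carry_out(deltas=[[0.4,0,0,0,0,0,0],[0.4,0,0,0,0,0,0],[0.4,0,0,0,0,0,0],[0.4,0,0,-50,0,0,0],[0.4,0,0,-100,0,0,0],[0.4,0,0,-130,0,0,0],[0.4,0,0,-130,0,0,0],[0.4,0,0,-130,0,0,0]])

```text
clock: 48.4
position: [0.6743, 0.2372, 0.4089]
orientation: [[-0.183, 0.983, 0.001], [0.983, 0.183, -0.001], [-0.001, 0.001, -1.0]]
wrist_force: [0.4, 0.0, -0.4]
gripper_width: 0.0514
```

```bash
python3 go.py 0.40 -0.10 0.42 100.6; python3 - <<'E'
from det import *
s=grab("side"); crop(s,250,130,310,210,8,"s44c")
E
```

```text
t 48.4 pos [0.6743, 0.2372, 0.4089] yaw 100.6 w 0.0514 F [0.4, 0.0, -0.4] j [14.0, 41.0, 37.0, 86.0, -0.0, 4.0]
delta [-281.3, -331.4, -11.0] [0.001, 0.001, -0.001] rows>= 7.0
```

View pics/s44c.png

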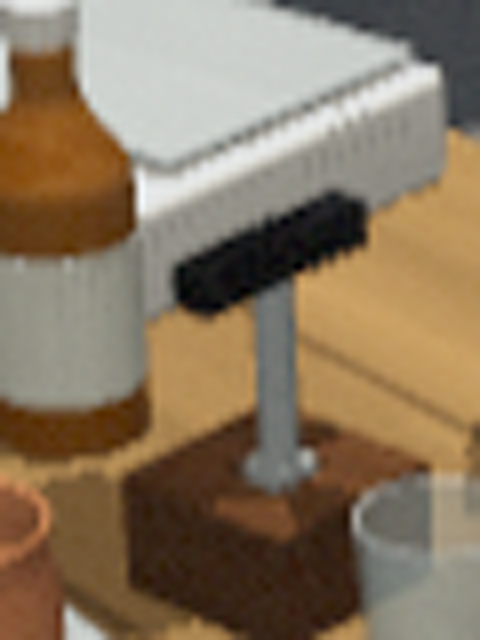

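carry_out(deltas=[[0.4,-281,-331,-20,0,0,0],[0.4,-281,-331,-20,0,0,0],[0.4,-281,-331,-20,0,0,0],[0.4,-281,-331,-20,0,0,0],[0.4,-281,-331,-20,0,0,0],[0.4,-281,-331,-20,0,0,0],[0.4,-281,-331,-20,0,0,0],[0.4,-281,-331,-20,0,0,0]])

```text
clock: 49.45
position: [0.3976, -0.1017, 0.4284]
orientation: [[-0.177, 0.984, -0.001], [0.984, 0.177, 0.0], [0.0, -0.001, -1.0]]
wrist_force: [0.8, 0.2, 0.5]
gripper_width: 0.0511
```

```bash
python3 - <<'E'
from det import *
s=grab("side","s45"); crop(s,150,120,350,270,4,"s45c")
t=grab("top","t45"); crop(t,100,160,300,340,4,"t45c")
E
```

```text
(no output)
```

View pics/s45c.png

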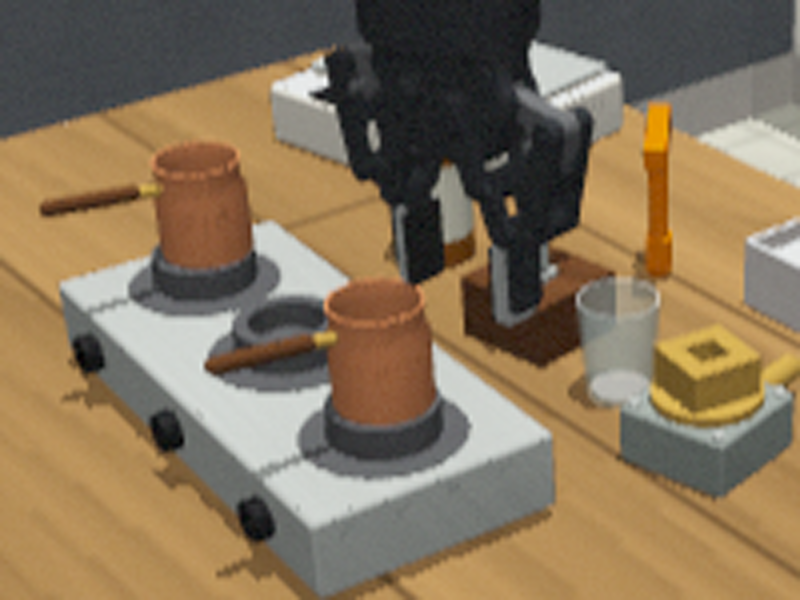

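View pics/t45c.png

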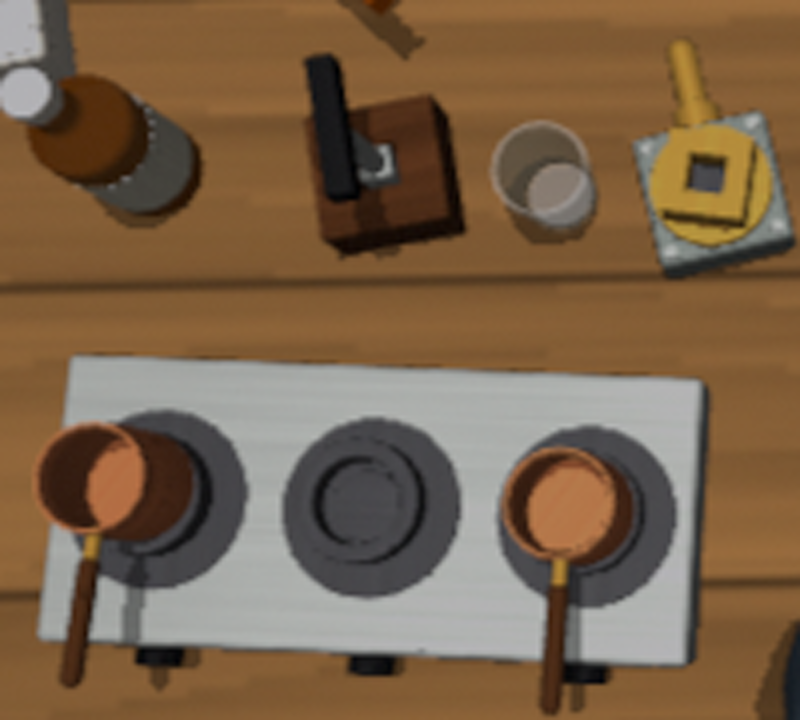

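View pics/t45.png

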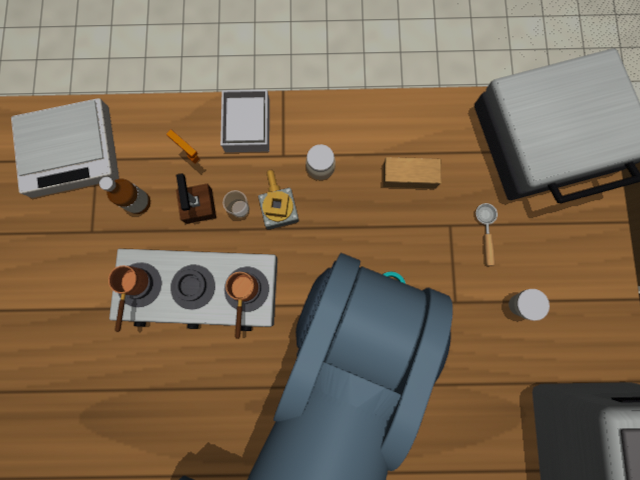

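```bash
python3 - <<'E'
from det import *
t=grab("top"); s=grab("side")
f=lambda X,Y,z: np.round(onz(t,100+X/4,160+Y/4,z),4)
g=lambda X,Y,z: np.round(onz(s,150+X/4,120+Y/4,z),4)
print("pot B0",f(561,505,.147),g(376,303,.147),"pot B2",f(92,477,.147),g(197,161,.147),"ring B1",f(368,500,.082))
q=[f(690,135,.074),f(757,133,.074),f(745,224,.074),f(664,212,.074)]
for a,b in zip(q,q[1:]): print(np.degrees(np.arctan2(*(b-a)[1::-1])))
E
```

```text
pot B0 [0.4693 0.107  0.147 ] [0.469  0.1028 0.147 ] pot B2 [0.4881 0.3471 0.147 ] [0.4862 0.3407 0.147 ] ring B1 [0.478  0.2244 0.082 ]
-89.55004239555251
172.3270351225134
80.31418475008599
```

```bash
python3 - <<'E'
from det import *
t=grab("top"); s=grab("side")
for p in ((.4678,.1083),(.4819,.3483)):
  for z in (.06,.082,.147): print(z,(proj(s,(*p,z))-[150,120])*4,(proj(t,(*p,z))-[100,160])*4)
crop(s,150,145,225,205,10,"s46c"); crop(t,100,250,180,340,8,"t46c")
E
```

```text
0.06 [381.93885203 431.63877802] [587.50925551 516.86916348]
0.082 [378.71304142 399.38597509] [580.61135464 514.79227105]
0.147 [368.78430369 300.1149206 ] [558.31398444 508.0787447 ]
0.06 [203.198478   279.48532027] [158.14179239 499.57396129]
0.082 [198.76698159 249.8501435 ] [141.76870786 497.12284788]
0.147 [185.19660767 159.09966273] [ 88.863088   489.20267413]
```

View pics/s46c.png

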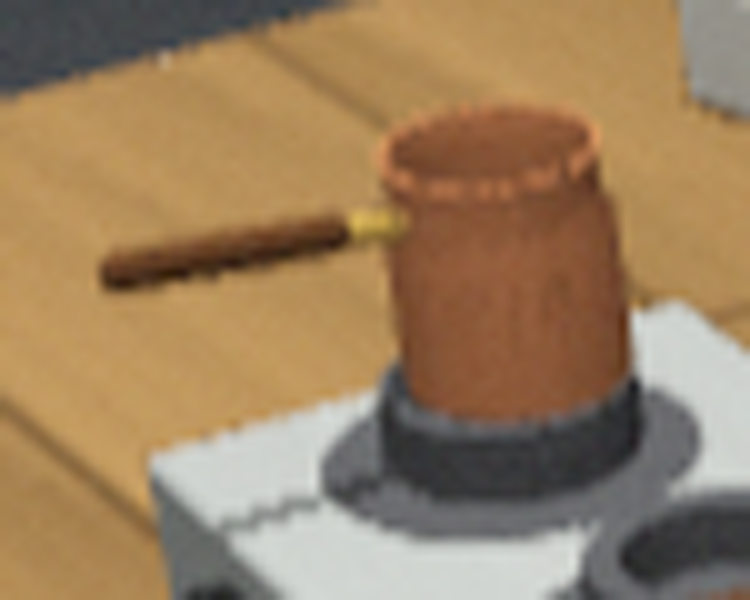

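View pics/t46c.png

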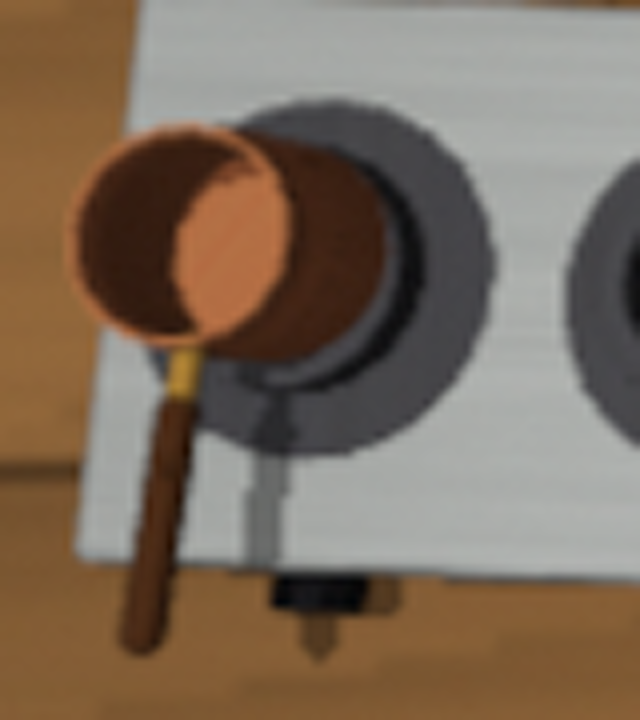

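```bash
python3 -c "
from plant import *
print(get_state()['clock'],sign_off())"
```

```text
the job is handed in; nothing more can be done
49.75 None
```

The job is handed in at about 50 s of the allowed 210 s; `sign_off()` gave no verdict.

I seated the three dark rings round the burner caps. Two pots were there, and I stood them on the outer rings. With the T-key I turned the valve anticlockwise until the wrist torque rose, then set the key back upright in its stand. I left the turquoise rings, the orange key look-alike and the other counter items alone.

What the last checks showed:
- **Rings:** all three look flat in the side view. The middle one measured about 5 mm from its burner's centre in the top view. That is inside the 9 mm limit, though more than the loose fit on the cap should allow. I did not measure the two rings under the pots numerically.
- **First pot, on the burner nearest the valve:** about 2 to 6 mm off centre.
- **Second pot, on the far burner:** about 6 mm off by the top camera and 8 mm by the side camera. It is inside the limits (12 mm from the ring, 14 mm from the burner), but it is the least well centred, and I left it there.
- **Valve:** the knob's sides lie at about -8°, which fits the stop at 1.2 rad.
- **Key:** it stood upright in its hole after release, at the height where I had picked it up. I felt no clear floor contact on the last push down.
- **Other items:** the rest of the counter looked unmoved in the final top view. The robot was clear of everything.

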